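# Pack the sample jars into the transport pot and lock it

## Robot

A 6-joint arm with a two-finger parallel gripper is mounted at the origin on the work surface. World frame = base frame: x ahead of the robot, y to its left, z up, the work surface at z = 0. Lengths are in mm, angles in degrees, forces in N, time in s.
With the tool pointing down it reaches from about 300 to 775 mm from the base axis. Payload 14.6 kg.
Tool frame: the origin (TCP) lies midway between the tips of the shut fingers; the grasp point (between the pads) lies 19 mm behind it; z points along the fingers, y is the line along which they close (so a half turn about z gives the same grasp; the last joint's range is limited). The gripper opens to 94 mm and grips with 3 to 60 N. Pads are 16 mm wide; open, the fingers measure 119 mm over their backs; the gripper's body (75 mm by 177 mm) begins 78 mm behind the grasp point.
Start: joints at [-70.852, 17.183, 87.147, -0, 75.671, -3.816], TCP at [214.578, -506.405, 205.446] pointing down, gripper open.
Joint ranges: [-173.82, 173.82], [-45.26, 126.66], [13.44, 144.39], [-59.66, 239.66], [0, 175.72], [-146.38, 146.38]. Speed limits (degrees/s): [127.2, 127.2, 147.25, 180, 180, 180].

## Interface

Orientations are given as a 3x3 rotation matrix whose columns are the frame's x, y, z axes.
In Python, from plant import state, cams, robot gives the robot as it stands.
- The arm moves only by the tool play_rows, never from a script. Its argument "series" is a list of rows, each an object with "slide": the shift along the tool's x, y, z each as a share of 0.4 m, from -1 to 1, a list of three; "turn": the turn, a rotation vector about the tool's x, y, z each as a share of 60 degrees, from -1 to 1, a list of three. In form: [{"slide": [x, y, z], "turn": [rx, ry, rz]}, ...]. A call has 1 to 12 rows; each row is the pose to reach, as a shift and turn from the pose commanded when the call began, along the tool's axes at that moment; what a row does not reach only later rows make up. A row lasts 1/10 s, in which the tool goes at most 50 mm and 8.59 degrees, less where a joint would pass 70% of its speed; a pose out of reach is approached as far as the arm can. A call with a number of a shift or a turn outside -1 to 1 is refused whole. A call with a gripper value outside its range is refused whole. "fingers" is the closure, from 0 (fully open) to 1 (shut), set as the call begins (left out, the last holds). The fingers move at their own pace and stop on an object; "squeeze" is the grip in N (left out, the last holds). Time passes only in rows, so rows that repeat a pose let the fingers close. It gives the time, the measured TCP pose, the force, the opening and the grip force at its end, in the units of the state.
- state(): the state, without advancing time (a new reading comes with each control period).
- cams.read_camera(name): name is "side" or "top"; returns the picture (384x512x3 uint8, blue, green, red); there is no depth.
- cams.calibration(name): a dict with "fx", "fy", "cx", "cy" (pixels), "dist_coeffs" ([k1, k2, p1, p2, k3] as OpenCV has them; the pictures are not rectified), "cam_to_world" (4x4, takes a point from camera to world coordinates). Camera axes: x right, y up, looking along -z (the intrinsics and any distortion apply to the point x, -y, -z); pixel columns grow to the right and rows downward; lengths in mm; the calibration is good to about 2 mm. A picture is of the moment at which its call begins. calibration takes no time and is no camera call.
- robot.finish_job(): hands the job in; it is judged then, once.
The state is a dict: "time": time; "joints": joint angles; "qd": joint speeds; "tau": joint torques, N m; "ee_pos": TCP position; "ee_rot": TCP orientation; "contact_force": force on the tool from outside, world axes, zero at the start; "wrist_torque": the same for the moment, N m; "opening": finger opening in mm; "grip_force": force on a finger pad.
Only numpy, scipy, OpenCV 4.12 (cv2) and the standard library are available. Lean on these libraries where they do the work, as an engineer would, in place of code of your own. Each camera call takes 0.05 s, during which the arm holds its last target. There are 200 camera calls.

## Task

Pack the sample jars for transport: first swing the pot's locking bar all the way out to its open stop, then stand every squat white grey-capped sample jar on the table upright on the floor of the steel pot. Then set the loose lid on the pot so it sits seated and level on the rim, and swing the bar back over it until it is fully home against its closed stop. Leave the other things on the bench where they are.

Things in the scene. Friction and masses are not known exactly. Their poses are not given: they have to be found in the camera images.
- pot: open round steel pot on a black rubber foot, fixed: outer diameter 148 mm (foot 158), inner 140, inner floor 22 mm and rim 106 mm above the table. Origin on its axis at table height, z up; x points from the bar's hinge post (146 mm high, 115 mm from the axis) to the catch post (92 mm from the axis, 145 mm high, stop lug at its -y side 154 mm high)
- pot_rim (a point): centre of the pot's mouth, at rim height; axes as the pot's. All five jars fit side by side on the pot floor, e.g. evenly on a circle of 45 mm radius about the axis
- bar (a joint): locking bar's angle about its vertical hinge, rad: 0 = closed stop, bar straight across the pot's middle; grows counter-clockwise seen from above; 1.5 = open stop, clear of the mouth. Both stops are solid; friction (0.06 N m, 0.3 N at the stub) holds the bar wherever it is left
- bar_hinge (a point): point on the bar's hinge axis, 151 mm above the table, at mid-thickness of the bar; axes as the pot's
- bar_grip (a point): middle of the upright black stub, 18 mm in diameter, 40 mm tall, on top of the bar's free end, 210 mm from the hinge axis, 176 mm above the table. The flat aluminium bar below it is 18 mm wide, 146 to 156 mm above the table, ends 6 mm beyond the stub's centre; closed, it passes 7 mm above a seated lid's grip
- lid: loose round steel lid, 160 mm across, 0.25 to 0.5 kg. Origin: centre of the underside of its plug (132 mm across, 8 mm deep, bevelled); z up. Flange 8 to 13 mm above the origin rests on the pot's rim; black grip block on top, 60 mm long along the lid's x, 18 mm wide, 13 to 41 mm above the origin. Seated: origin 8 mm below the rim, 4 mm play all round
- jar1: squat white sample jar: round body 40 mm in diameter and 45 mm high, on it a grey cap 26 mm in diameter and 24 mm high, 69 mm tall in all; 70 to 140 g. Origin at the centre of its underside, z up. 3 to 5 of the five jars are present in a run
- jar2: squat white sample jar: round body 40 mm in diameter and 45 mm high, on it a grey cap 26 mm in diameter and 24 mm high, 69 mm tall in all; 70 to 140 g. Origin at the centre of its underside, z up. 3 to 5 of the five jars are present in a run
- jar3: squat white sample jar: round body 40 mm in diameter and 45 mm high, on it a grey cap 26 mm in diameter and 24 mm high, 69 mm tall in all; 70 to 140 g. Origin at the centre of its underside, z up. 3 to 5 of the five jars are present in a run
- jar4: squat white sample jar: round body 40 mm in diameter and 45 mm high, on it a grey cap 26 mm in diameter and 24 mm high, 69 mm tall in all; 70 to 140 g. Origin at the centre of its underside, z up. 3 to 5 of the five jars are present in a run
- jar5: squat white sample jar: round body 40 mm in diameter and 45 mm high, on it a grey cap 26 mm in diameter and 24 mm high, 69 mm tall in all; 70 to 140 g. Origin at the centre of its underside, z up. 3 to 5 of the five jars are present in a run
- amber: amber bottle, 54 mm in diameter, 105 mm tall, a bystander; origin at the centre of its underside, z up
- beaker: white open cup, 60 mm in diameter, 75 mm tall, a bystander; origin at the centre of its underside, z up
- wash: white bottle with a blue cap, 68 mm in diameter, 170 mm tall, a bystander; origin at the centre of its underside, z up
- mouse: black round computer mouse, 60 mm across, 32 mm high, a bystander; origin at the centre of its underside, z up
- tipbox: blue closed pipette-tip box, 85 x 120 x 60 mm, a bystander; origin at the centre of its underside, z up
- carton: white jar with a red cap, 60 mm in diameter, 100 mm tall (not one of the sample jars), a bystander; origin at the centre of its underside, z up

How it is judged (in metres and radians):
On the way, in this order (a step that is already met when the one before it is completed fails the run):
1. the bar is swung out to its open stop (over 1.4 rad) (value of joint bar above 1.4 rad), for 0.2 s.
2. every jar present stands upright on the pot's floor (horizontal distance between each of jar1, jar2, jar3, jar4, jar5 and pot below 0.056 m and z of jar1 in the frame of pot between 0.015 and 0.032 m and angle between each of jar1, jar2, jar3, jar4, jar5's own z axis and vertical below 0.2 rad and z of jar2 in the frame of pot between 0.015 and 0.032 m and z of jar3 in the frame of pot between 0.015 and 0.032 m and z of jar4 in the frame of pot between 0.015 and 0.032 m and z of jar5 in the frame of pot between 0.015 and 0.032 m), for 0.2 s.
3. the lid sits seated and level on the rim (horizontal distance between lid and pot_rim below 0.009 m and z of lid in the frame of pot_rim between -0.012 and -0.005 m and angle between lid's own z axis and vertical below 0.04 rad and height (world z) of lid above 0.05 m), for 0.2 s.
4. the bar is home at its closed stop (under 0.06 rad) (value of joint bar below 0.06 rad), for 0.2 s.
At the end, for the whole second after the job is handed in: Every jar present stands upright (within 0.2 rad) on the pot's floor; the lid is seated: centred on the rim within 9 mm, its origin 5 to 12 mm below the rim, level within 0.04 rad; the bar is within 0.06 rad of its closed stop; jars and lid are at rest (all of step 2 and all of step 3 and value of joint bar below 0.06 rad and linear speed of each of jar1, jar2, jar3, jar4, jar5, lid below 0.03 m/s); the robot touches nothing.
It fails at once if a bystander (amber bottle, beaker, wash bottle, mouse, tip box, red-capped jar) is shoved more than 5 cm or tipped over (distance of any of amber, beaker, wash, mouse, tipbox, carton from where it was at the start of the episode above 0.05 m or angle between any of amber, beaker, wash, mouse, tipbox, carton's own z axis and vertical above 0.6 rad).
Of jar1, jar2, jar3, jar4, jar5 only 3 to 5 are there at a start; the rules pass over those that are not, and their reading is None.
At some moment in a run one of lid may be knocked a few centimetres aside while the robot is not near it.
Once in a run the grip may slacken for a moment while it holds something.
It also fails if it takes over 210 s, if anything falls off the work surface, if the arm or the gripper's body presses on something with over 40 N, if the wrist force passes 120 N, or if a joint passes its speed limit or range.

## Working session

There is one attempt and no reset: what is moved stays moved. The work goes in short steps, Python scripts to look and compute and a tool call to move; the robot and the scene stay as the last step left them, time stands still between calls to the robot, and variables do not carry over. Pictures are saved under pics/ and viewed, at most 14 in all, crops included, and the job is handed in when it is done.

Besides the shell and the picture viewer there is one more tool, called after ">>>" as name(argument=value, ...), one argument or row to a line, values as JSON. play_rows: Moves the arm, as the interface text tells. Its arguments: {"type":"object","properties":{"series":{"type":"array"},"fingers":{"type":"number"},"squeeze":{"type":"number"}},"required":["series"]}

```bash
mkdir -p pics; ls; cat > h.py <<'E'
import numpy as np, cv2
from plant import state, cams, robot
def K(n):
    c=cams.calibration(n); return np.array([[c['fx'],0,c['cx']],[0,c['fy'],c['cy']],[0,0,1.]]),np.array(c['dist_coeffs'],float),np.array(c['cam_to_world'],float)
def ray(n,px):
    k,d,T=K(n); p=cv2.undistortPoints(np.array(px,float).reshape(-1,1,2),k,d).reshape(-1,2)
    v=np.c_[p[:,0],-p[:,1],-np.ones(len(p))]@T[:3,:3].T
    return T[:3,3],v
def plane(n,px,z):
    o,v=ray(n,px); return o+v*((z-o[2])/v[:,2])[:,None]
def proj(n,P):
    k,d,T=K(n); q=(np.array(P,float).reshape(-1,3)-T[:3,3])@T[:3,:3]
    q=q*[1,-1,-1]; return cv2.projectPoints(q,np.zeros(3),np.zeros(3),k,d)[0].reshape(-1,2)
def snap(n,f,scale=1.5):
    im=cams.read_camera(n); cv2.imwrite(f'pics/{f}_raw.png',im)
    cv2.imwrite(f'pics/{f}.png',cv2.resize(im,None,fx=scale,fy=scale)); return im
E
python3 - <<'E'
from h import *
for n in('top','side'): 
    snap(n,n+'0'); print(K(n)[0],K(n)[1],K(n)[2].round(2))
s=state();print(s['ee_rot'],s['ee_pos'],s['opening'])
E
```

```text
pics
[[358.50917426   0.         257.56208576]
 [  0.         358.50917426 192.45117809]
 [  0.           0.           1.        ]] [-0.10599192  0.          0.          0.          0.        ] [[-1.0000e-02  9.9000e-01 -1.7000e-01  3.4587e+02]
 [-1.0000e+00 -1.0000e-02 -0.0000e+00 -1.6150e+01]
 [-0.0000e+00  1.7000e-01  9.9000e-01  1.3906e+03]
 [ 0.0000e+00  0.0000e+00  0.0000e+00  1.0000e+00]]
[[437.50850298   0.         256.44462806]
 [  0.         437.50850298 190.22328238]
 [  0.           0.           1.        ]] [-0.02209146  0.          0.          0.          0.        ] [[ 9.80000e-01  1.40000e-01 -1.60000e-01  3.13800e+02]
 [-2.20000e-01  6.20000e-01 -7.50000e-01 -1.35757e+03]
 [-1.00000e-02  7.70000e-01  6.40000e-01  1.27302e+03]
 [ 0.00000e+00  0.00000e+00  0.00000e+00  1.00000e+00]]
[[ 9.20745990e-01  3.90162418e-01 -3.30180279e-04]
 [ 3.90162553e-01 -9.20745517e-01  9.35320688e-04]
 [ 6.09149696e-05 -9.90016753e-04 -9.99999508e-01]] [ 214.51754971 -506.2020288   204.9541887 ] 94.1302148621217
```

View pics/top0.png

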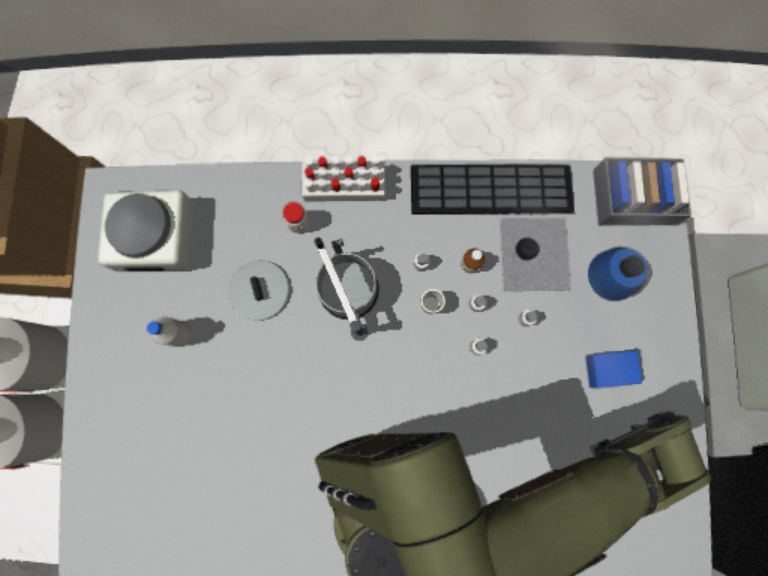

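View pics/side0.png

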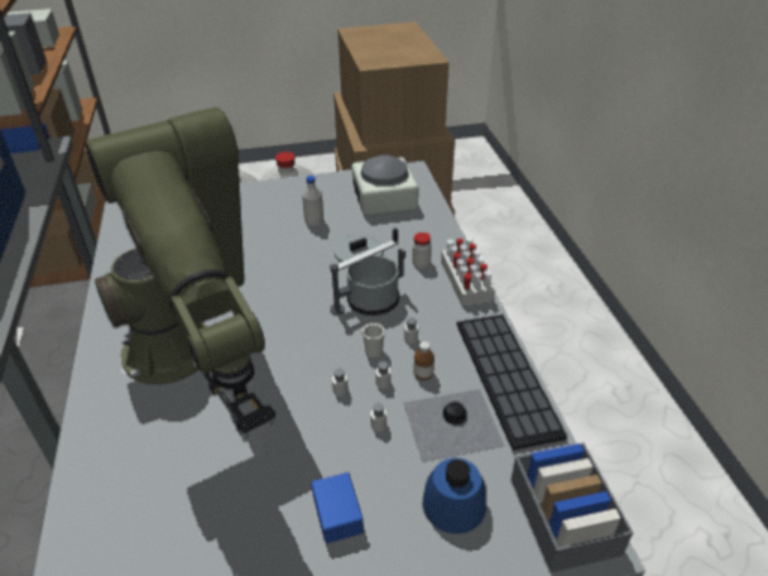

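Top: pot at (347,287), bar from hinge post (358,330) to stub (320,243), which is partly open, with the catch post at (338,244). The lid is at (259,289), the red-capped carton at (293,213) and the beaker at (432,300). Four jars: (423,260), (479,302), (529,316), (481,345). The side view agrees.

```bash
python3 - <<'E'
from h import *
a=cv2.imread('pics/top0_raw.png'); c=a[135:245,140:370]; 
cv2.imwrite('pics/topc.png',cv2.resize(c,None,fx=3.45,fy=3.45,interpolation=cv2.INTER_CUBIC))
b=cv2.imread('pics/side0_raw.png'); c=b[140:300,195:330]
cv2.imwrite('pics/sidec.png',cv2.resize(c,None,fx=3.7,fy=3.7,interpolation=cv2.INTER_CUBIC))
g=cv2.cvtColor(a,cv2.COLOR_BGR2HSV)
print(g[193,173],g[175,280],g[200,150])
for i in (278,): 
  print(a[165:185,i].tolist())
E
```

```text
[173  57  18] [60  6 82] [ 90   1 177]
[[171, 171, 170], [173, 175, 172], [174, 173, 173], [173, 173, 172], [189, 194, 195], [212, 220, 222], [133, 136, 137], [146, 147, 147], [173, 175, 174], [146, 151, 153], [141, 147, 149], [213, 222, 223], [176, 183, 187], [107, 110, 114], [103, 109, 111], [140, 141, 141], [175, 174, 174], [174, 174, 172], [173, 175, 174], [176, 178, 176]]
```

View pics/topc.png

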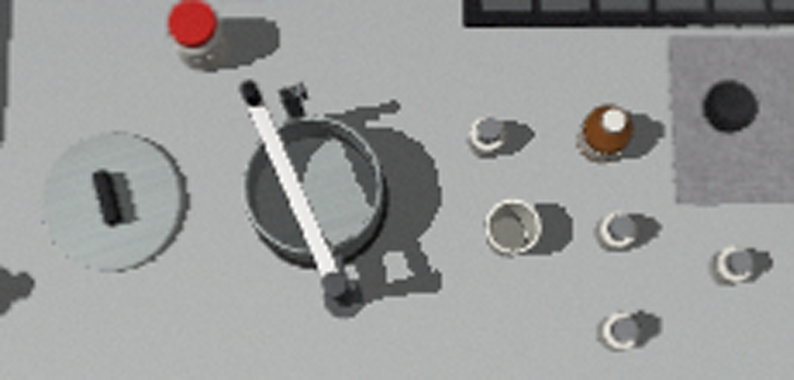

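View pics/sidec.png

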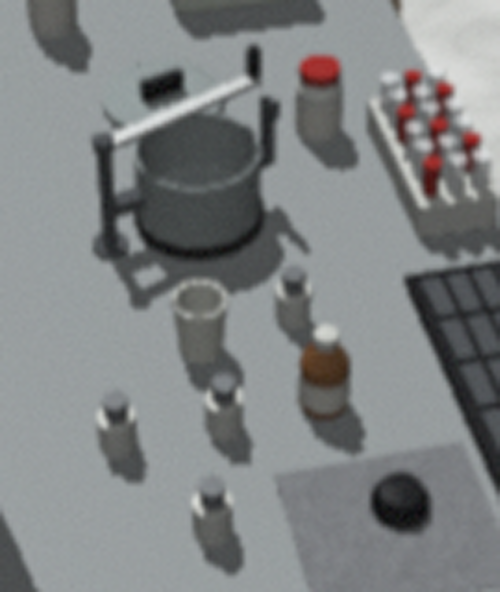

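Crop: caps at (489,131), (624,229), (741,263), (625,329); stub top (250,89), hinge (337,283), rim centre ~(315,191), lid (114,201) with its grip at (107,198). I'll triangulate these with the side view.

```bash
cat >> h.py <<'E'
def tri(pt,ps):
    o1,v1=ray('top',[pt]);o2,v2=ray('side',[ps]);v1=v1[0]/np.linalg.norm(v1);v2=v2[0]/np.linalg.norm(v2)
    t=np.linalg.lstsq(np.c_[v1,-v2],o2-o1,rcond=None)[0];a=o1+t[0]*v1;b=o2+t[1]*v2
    return (a+b)/2,np.linalg.norm(a-b)
E
python3 - <<'E'
from h import *
np.set_printoptions(suppress=True,precision=1)
T=lambda u,v:(140+(u+.5)/3.45-.5,135+(v+.5)/3.45-.5)
S=lambda u,v:(195+(u+.5)/3.7-.5,140+(v+.5)/3.7-.5)
for n,t,s,z in [('j1',(489,131),(292,277),69),('j2',(624,229),(224,386),69),('j3',(741,263),(212,489),69),('j4',(625,329),(117,404),69),('stub',(250,88),(253,50),196),('hinge',(337,283),(103,143),158),('catch',(293,94),(271,102),150),('grip',(106,197),(162,84),41),('carton',(192,22),(320,70),100),('amber',(614,120),(326,334),105),('beaker',(513,226),(201,295),75)]:
    p,e=tri(T(*t),S(*s)); print(n,p,round(e,1),plane('top',[T(*t)],z)[0],plane('side',[S(*s)],z)[0])
a=cv2.imread('pics/top0_raw.png')
# lid outline top edge (z~13): points
L=np.array([T(*p) for p in [(43,200),(112,131),(186,195),(60,148),(160,150),(60,250),(112,270),(160,252)]])
P=plane('top',L,12)[:,:2]; A=np.c_[2*P,np.ones(len(P))];x=np.linalg.lstsq(A,(P**2).sum(1),rcond=None)[0];print('lid',x[:2],np.sqrt(x[2]+x[0]**2+x[1]**2))
L=np.array([T(*p) for p in [(246,190),(384,190),(315,119),(262,145),(366,145),(368,240),(262,240),(315,264)]])
P=plane('top',L,106)[:,:2]; A=np.c_[2*P,np.ones(len(P))];x=np.linalg.lstsq(A,(P**2).sum(1),rcond=None)[0];print('pot',x[:2],np.sqrt(x[2]+x[0]**2+x[1]**2))
print(plane('top',[T(*p) for p in [(98,172),(115,171),(108,225),(121,222)]],41)) # grip top corners
E
```

```text
j1 [ 654.  -105.    61.8] 0.7 [ 652.  -104.5   69. ] [ 652.3 -112.4   69. ]
j2 [ 544.6 -249.7   64.6] 3.7 [ 542.1 -248.8   69. ] [ 545.6 -253.6   69. ]
j3 [ 505.6 -376.7   63.5] 2.5 [ 503.6 -375.1   69. ] [ 506.  -381.1   69. ]
j4 [ 435.5 -247.3   61.9] 2.2 [ 434. -246.   69.] [ 435.9 -253.8   69. ]
stub [668.6 142.1 193.5] 1.7 [668.8 141.7 196. ] [666.8 138.3 196. ]
hinge [476.6  56.7 155.7] 0.7 [476.7  56.6 158. ] [475.9  53.7 158. ]
catch [678.2 103.6 143.6] 4.4 [674.3 103.  150. ] [678.4  95.9 150. ]
grip [589.6 325.5  26.5] 0.1 [587.1 321.9  41. ] [586.3 306.   41. ]
carton [772.2 220.7  92.9] 0.3 [770.1 219.4 100. ] [769.3 211.1 100. ]
amber [ 655.6 -236.8  102.2] 0.4 [ 654.7 -236.3  105. ] [ 655.  -239.4  105. ]
beaker [ 546.6 -127.7   78.2] 3.1 [ 545.5 -127.9   75. ] [ 548.8 -124.2   75. ]
lid [589.4 322.2] 82.10081391414276
pot [579.5  83.4] 75.46411702172284
[[615.6 332.   41. ]
 [616.6 312.7  41. ]
 [555.4 318.6  41. ]
 [558.7 304.1  41. ]]
```

Consistent: the hinge-to-stub length is 209.8 mm. The bar is at about 24° in world and the pot x axis at about 14°. First I cage the stub, starting with the transit.

>>> play_rows(
  series=[
    {"slide": [1,-0.625,-0.05],"turn": [0,0,0]},
    {"slide": [1,-0.625,-0.05],"turn": [0,0,0]},
    {"slide": [1,-0.625,-0.05],"turn": [0,0,0]},
    {"slide": [1,-0.625,-0.05],"turn": [0,0,0]},
    {"slide": [1,-0.625,-0.05],"turn": [0,0,0]},
    {"slide": [1,-0.625,-0.05],"turn": [0,0,0]},
    {"slide": [1,-0.625,-0.05],"turn": [0,0,0]},
    {"slide": [1,-0.625,-0.05],"turn": [0,0,0]},
    {"slide": [1,-0.625,-0.05],"turn": [0,0,0]},
    {"slide": [1,-0.625,-0.05],"turn": [0,0,0]},
    {"slide": [1,-0.625,-0.05],"turn": [0,0,0]},
    {"slide": [1,-0.625,-0.05],"turn": [0,0,0]},
  ],
  fingers=0,
)

```text
time: 1.3
ee_pos: [485.1, -120.2, 225.1]
ee_rot: [[0.92, 0.391, -0.001], [0.391, -0.92, 0.0], [-0.001, -0.0, -1.0]]
contact_force: [0.5, -0.5, 0.4]
opening: 94.3
grip_force: 0.0
```

```bash
cat >> h.py <<'E'
from scipy.spatial.transform import Rotation as Ro
def go(*wps):
    "waypoints (x,y,z,phi): tool y axis along world angle phi (mod 180)"
    s=state();R=np.array(s['ee_rot']);p=np.array(s['ee_pos'])
    print('at',p.round(1),'phi',round(np.degrees(np.arctan2(R[1,1],R[0,1])),1),'j6',round(s['joints'][5],1),'F',np.round(s['contact_force'],1),'op',round(s['opening'],1),'g',round(s['grip_force'],1),'t',round(s['time'],1))
    for w in wps:
        best=None
        for k in(0,180):
            f=np.radians(w[3]+k);y=np.array([np.cos(f),np.sin(f),0]);z=np.array([0,0,-1.]);x=np.cross(y,z)
            r=Ro.from_matrix(R.T@np.c_[x,y,z]).as_rotvec(degrees=True)/60
            if best is None or np.linalg.norm(r)<np.linalg.norm(best): best=r
        print(w,'slide',(R.T@(np.array(w[:3])-p)/400).round(3).tolist(),'turn',best.round(3).tolist())
def circ(P):
    A=np.c_[2*P,np.ones(len(P))];x=np.linalg.lstsq(A,(P**2).sum(1),rcond=None)[0];return x[:2],np.sqrt(x[2]+x[0]**2+x[1]**2)
E
python3 - <<'E'
from h import *
go((669,142,225,114),(669,142,165,114))
a=cv2.imread('pics/top0_raw.png');m=cv2.resize(a[135:245,140:370],None,fx=3.45,fy=3.45,interpolation=cv2.INTER_CUBIC)
def dr(c,r,z,col):
    t=np.linspace(0,6.28,60);q=proj('top',np.c_[c[0]+r*np.cos(t),c[1]+r*np.sin(t),0*t+z]);q=(q-[140,135]+.5)*3.45-.5
    cv2.polylines(m,[q.round().astype(int)],True,col,1)
dr((586,83.5),74,106,(0,0,255));dr((589,322),80,13,(0,0,255));dr((477,57),9,158,(0,255,0));dr((669,142),9,196,(0,255,0));dr((586,83.5),79,0,(255,0,0))
for c in [(652,-106),(543,-250),(504,-377),(434.5,-248)]: dr(c,13,69,(0,0,255));dr(c,20,45,(0,255,0))
cv2.imwrite('pics/ov.png',m)
E
```

```text
at [ 485.1 -120.2  225.1] phi -67.0 j6 48.9 F [ 0.5 -0.5  0.4] op 94.3 g 0.0 t 1.3
(669, 142, 225, 114) slide [0.68, -0.424, -0.0] turn [-0.0, 0.001, -0.016]
(669, 142, 165, 114) slide [0.68, -0.424, 0.15] turn [-0.0, 0.001, -0.016]
```

View pics/ov.png

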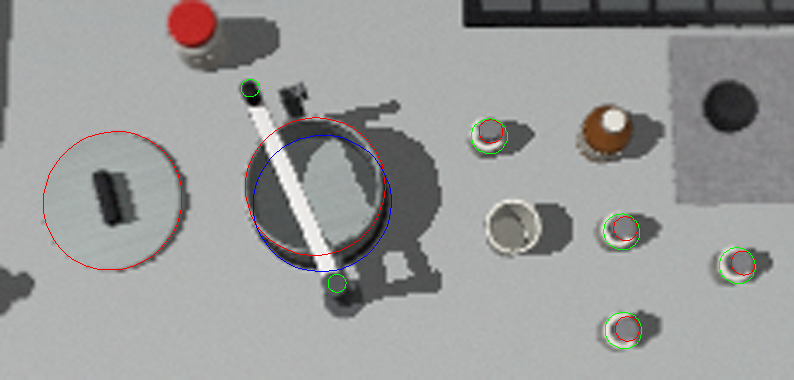

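The overlay agrees on the rim, foot, lid and jars to about 1–2 mm. Now to go over the stub and down.

>>> play_rows(
  series=[
    {"slide": [0.68,-0.424,0],"turn": [0,0,0]},
    {"slide": [0.68,-0.424,0],"turn": [0,0,0]},
    {"slide": [0.68,-0.424,0],"turn": [0,0,0]},
    {"slide": [0.68,-0.424,0],"turn": [0,0,0]},
    {"slide": [0.68,-0.424,0],"turn": [0,0,0]},
    {"slide": [0.68,-0.424,0],"turn": [0,0,0]},
    {"slide": [0.68,-0.424,0],"turn": [0,0,0]},
    {"slide": [0.68,-0.424,0],"turn": [0,0,0]},
    {"slide": [0.68,-0.424,0.05],"turn": [0,0,0]},
    {"slide": [0.68,-0.424,0.1],"turn": [0,0,0]},
    {"slide": [0.68,-0.424,0.14],"turn": [0,0,0]},
    {"slide": [0.68,-0.424,0.14],"turn": [0,0,0]},
  ],
)

```text
time: 2.5
ee_pos: [668.6, 139.7, 167.2]
ee_rot: [[0.922, 0.388, -0.004], [0.388, -0.922, -0.001], [-0.004, -0.001, -1.0]]
contact_force: [-0.1, -1.0, -0.7]
opening: 93.8
grip_force: 0.0
```

```bash
python3 - <<'E'
from h import *
H=np.array([477,57])
W=[]
for a in (24,32,40,48,56,64,72): W.append((*np.round(H+210*np.array([np.cos(np.radians(a)),np.sin(np.radians(a))]),1),168,a+90))
go(*W)
E
```

```text
at [668.6 139.7 167.2] phi -67.2 j6 75.9 F [-0.1 -1.  -0.7] op 93.8 g 0.0 t 2.5
(np.float64(668.8), np.float64(142.4), 168, 114) slide [0.003, -0.006, -0.002] turn [-0.001, 0.004, -0.019]
(np.float64(655.1), np.float64(168.3), 168, 122) slide [-0.003, -0.079, -0.002] turn [-0.001, 0.004, -0.153]
(np.float64(637.9), np.float64(192.0), 168, 130) slide [-0.02, -0.15, -0.002] turn [-0.001, 0.004, -0.286]
(np.float64(617.5), np.float64(213.1), 168, 138) slide [-0.046, -0.219, -0.002] turn [-0.002, 0.004, -0.419]
(np.float64(594.4), np.float64(231.1), 168, 146) slide [-0.082, -0.283, -0.001] turn [-0.002, 0.003, -0.553]
(np.float64(569.1), np.float64(245.7), 168, 154) slide [-0.126, -0.341, -0.001] turn [-0.002, 0.003, -0.686]
(np.float64(541.9), np.float64(256.7), 168, 162) slide [-0.178, -0.392, -0.001] turn [-0.002, 0.003, -0.819]
```

>>> play_rows(
  series=[
    {"slide": [0.003,-0.006,0],"turn": [0,0,0]},
    {"slide": [0.003,-0.006,0],"turn": [0,0,0]},
    {"slide": [0.003,-0.006,0],"turn": [0,0,0]},
    {"slide": [0.003,-0.006,0],"turn": [0,0,0]},
    {"slide": [0.003,-0.006,0],"turn": [0,0,0]},
    {"slide": [-0.003,-0.079,0],"turn": [0,0,-0.153]},
    {"slide": [-0.02,-0.15,0],"turn": [0,0,-0.286]},
    {"slide": [-0.046,-0.219,0],"turn": [0,0,-0.419]},
    {"slide": [-0.082,-0.283,0],"turn": [0,0,-0.553]},
    {"slide": [-0.126,-0.341,0],"turn": [0,0,-0.686]},
    {"slide": [-0.178,-0.392,0],"turn": [0,0,-0.819]},
    {"slide": [-0.178,-0.392,0],"turn": [0,0,-0.819]},
  ],
  fingers=0.7,
  squeeze=10,
)

```text
time: 3.7
ee_pos: [540.7, 260.2, 170.0]
ee_rot: [[0.301, 0.954, -0.0], [0.954, -0.301, 0.0], [0.0, -0.0, -1.0]]
contact_force: [0.4, 0.1, 0.4]
opening: 28.5
grip_force: 0.2
```

```bash
python3 - <<'E'
from h import *
H=np.array([477,57])
W=[]
for a in (72,79,86,92,97,101): W.append((*np.round(H+210*np.array([np.cos(np.radians(a)),np.sin(np.radians(a))]),1),168,a+90))
go(*W)
E
```

```text
at [540.7 260.2 170. ] phi -17.5 j6 39.7 F [0.4 0.1 0.4] op 28.5 g 0.2 t 3.7
(np.float64(541.9), np.float64(256.7), 168, 162) slide [-0.007, 0.005, 0.005] turn [-0.0, -0.0, 0.008]
(np.float64(517.1), np.float64(263.1), 168, 169) slide [-0.011, -0.058, 0.005] turn [-0.0, -0.0, -0.108]
(np.float64(491.6), np.float64(266.5), 168, 176) slide [-0.022, -0.122, 0.005] turn [-0.0, -0.0, -0.225]
(np.float64(469.7), np.float64(266.9), 168, 182) slide [-0.037, -0.174, 0.005] turn [-0.0, -0.0, -0.325]
(np.float64(451.4), np.float64(265.4), 168, 187) slide [-0.055, -0.217, 0.005] turn [-0.0, -0.0, -0.408]
(np.float64(436.9), np.float64(263.1), 168, 191) slide [-0.071, -0.25, 0.005] turn [-0.0, -0.0, -0.475]
```

>>> play_rows(
  series=[
    {"slide": [-0.011,-0.058,0.005],"turn": [0,0,-0.108]},
    {"slide": [-0.022,-0.122,0.005],"turn": [0,0,-0.225]},
    {"slide": [-0.037,-0.174,0.005],"turn": [0,0,-0.325]},
    {"slide": [-0.055,-0.217,0.005],"turn": [0,0,-0.408]},
    {"slide": [-0.063,-0.234,0.005],"turn": [0,0,-0.44]},
    {"slide": [-0.071,-0.25,0.005],"turn": [0,0,-0.475]},
    {"slide": [-0.071,-0.25,0.005],"turn": [0,0,-0.475]},
    {"slide": [-0.071,-0.25,0.005],"turn": [0,0,-0.475]},
  ],
)

```text
time: 4.5
ee_pos: [439.7, 262.3, 167.6]
ee_rot: [[-0.181, 0.983, 0.0], [0.983, 0.181, 0.0], [0.0, 0.0, -1.0]]
contact_force: [-0.5, 0.2, -0.3]
opening: 28.2
grip_force: 0.0
```

```bash
python3 - <<'E'
from h import *
H=np.array([477,57])
a=102.;go((*np.round(H+210*np.array([np.cos(np.radians(a)),np.sin(np.radians(a))]),1),168,190),(440,260,240,190))
E
```

```text
at [439.7 262.3 167.6] phi 10.5 j6 16.3 F [-0.5  0.2 -0.3] op 28.2 g 0.0 t 4.5
(np.float64(433.3), np.float64(262.4), 168, 190) slide [0.003, -0.016, -0.001] turn [0.0, -0.0, 0.008]
(440, 260, 240, 190) slide [-0.006, -0.0, -0.181] turn [0.0, -0.0, 0.008]
```

>>> play_rows(
  series=[
    {"slide": [0,-0.01,0],"turn": [0,0,0]},
    {"slide": [0,-0.018,0],"turn": [0,0,0]},
    {"slide": [0,-0.018,0],"turn": [0,0,0]},
  ],
)

```text
time: 4.8
ee_pos: [433.9, 261.3, 167.5]
ee_rot: [[-0.183, 0.983, 0.005], [0.983, 0.183, 0.001], [0.0, 0.005, -1.0]]
contact_force: [20.0, 4.5, -10.8]
opening: 30.4
grip_force: 10.0
```

The bar is at its open stop (20 N reaction). Back off, rise and head for the jars.

>>> play_rows(
  series=[
    {"slide": [0,0.012,0],"turn": [0,0,0]},
    {"slide": [0,0.012,0],"turn": [0,0,0]},
    {"slide": [0,0.012,-0.1],"turn": [0,0,0]},
    {"slide": [0,0.012,-0.2],"turn": [0,0,0]},
    {"slide": [-0.3,0.15,-0.2],"turn": [0,0,0]},
    {"slide": [-0.6,0.2,-0.2],"turn": [0,0,0]},
    {"slide": [-0.9,0.25,-0.2],"turn": [0,0,0]},
    {"slide": [-0.9,0.25,-0.2],"turn": [0,0,0]},
    {"slide": [-0.9,0.25,-0.2],"turn": [0,0,0]},
    {"slide": [-0.9,0.25,-0.2],"turn": [0,0,0]},
    {"slide": [-0.9,0.25,-0.2],"turn": [0,0,0]},
  ],
  fingers=0.4,
)

```text
time: 5.9
ee_pos: [587.5, -55.0, 247.5]
ee_rot: [[-0.183, 0.983, -0.0], [0.983, 0.183, 0.0], [0.0, -0.0, -1.0]]
contact_force: [1.3, 0.7, 0.5]
opening: 56.4
grip_force: 0.0
```

```bash
python3 - <<'E'
from h import *
go((652,-106,150,90),(652,-106,48,90))
snap('top','top1',1.5)
E
```

```text
at [587.5 -55.  247.5] phi 10.6 j6 -19.5 F [1.3 0.7 0.5] op 56.4 g 0.0 t 5.9
(652, -106, 150, 90) slide [-0.155, 0.135, 0.244] turn [-0.0, -0.0, -1.324]
(652, -106, 48, 90) slide [-0.155, 0.135, 0.499] turn [-0.0, -0.0, -1.324]
```

View pics/top1.png

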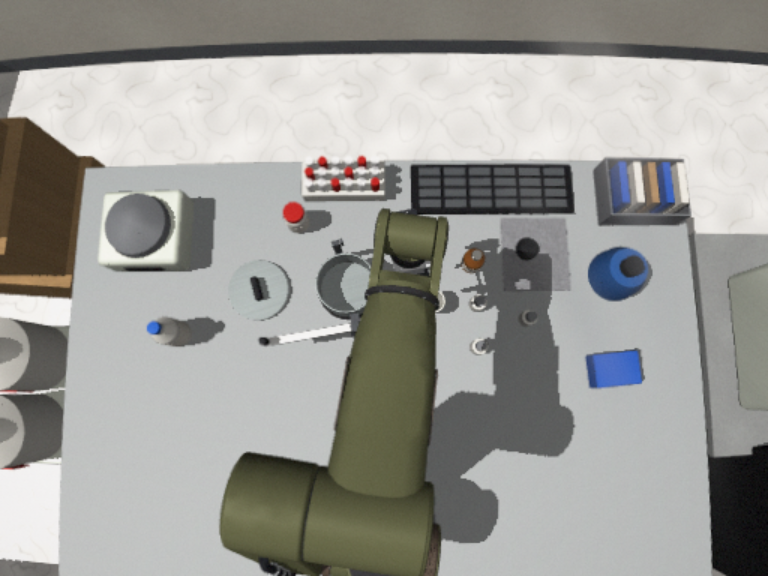

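The bar is open with its stub at (264,341) and well clear of the lid. There are exactly four jars. Now picking the first, the one nearest the pot.

>>> play_rows(
  series=[
    {"slide": [-0.155,0.135,0.12],"turn": [0,0,0]},
    {"slide": [-0.155,0.135,0.24],"turn": [0,0,0]},
    {"slide": [-0.155,0.135,0.3],"turn": [0,0,0]},
    {"slide": [-0.155,0.135,0.36],"turn": [0,0,0]},
    {"slide": [-0.155,0.135,0.42],"turn": [0,0,0]},
    {"slide": [-0.155,0.135,0.47],"turn": [0,0,0]},
    {"slide": [-0.155,0.135,0.498],"turn": [0,0,0]},
    {"slide": [-0.155,0.135,0.498],"turn": [0,0,0]},
    {"slide": [-0.155,0.135,0.498],"turn": [0,0,0]},
  ],
)

```text
time: 6.85
ee_pos: [652.0, -104.0, 49.1]
ee_rot: [[-0.184, 0.983, 0.001], [0.983, 0.184, -0.0], [-0.0, 0.001, -1.0]]
contact_force: [0.2, 0.2, 1.0]
opening: 56.4
grip_force: 0.0
```

>>> play_rows(
  series=[
    {"slide": [0,0,0],"turn": [0,0,0]},
    {"slide": [0,0,0],"turn": [0,0,0]},
    {"slide": [0,0,0],"turn": [0,0,0]},
    {"slide": [0,0,0],"turn": [0,0,0]},
    {"slide": [0,0,0],"turn": [0,0,0]},
    {"slide": [0,0,0],"turn": [0,0,0]},
  ],
  fingers=1,
  squeeze=25,
)

```text
time: 7.45
ee_pos: [651.7, -104.0, 48.4]
ee_rot: [[-0.184, 0.983, 0.0], [0.983, 0.184, -0.0], [-0.0, 0.0, -1.0]]
contact_force: [0.7, -1.2, 0.5]
opening: 25.3
grip_force: 24.8
```

```bash
cat >> h.py <<'E'
PC=np.array([586,83.5])
def slot(th,z,phi):
    t=np.radians(th);return (*np.round(PC+43*np.array([np.cos(t),np.sin(t)]),1),z,phi)
E
python3 - <<'E'
from h import *
s=state();p=s['ee_pos'];go((p[0],p[1],190,10),slot(100,190,10),slot(100,71,10))
E
```

```text
at [ 651.7 -104.    48.4] phi 10.6 j6 -22.9 F [ 0.7 -1.2  0.5] op 25.3 g 24.8 t 7.5
(np.float64(651.7384706770214), np.float64(-104.00757824512115), 190, 10) slide [-0.0, 0.0, -0.354] turn [0.0, 0.0, 0.01]
(np.float64(578.5), np.float64(125.8), 190, 10) slide [0.598, -0.074, -0.354] turn [0.0, 0.0, 0.01]
(np.float64(578.5), np.float64(125.8), 71, 10) slide [0.598, -0.074, -0.057] turn [0.0, 0.0, 0.01]
```

>>> play_rows(
  series=[
    {"slide": [0,0,-0.09],"turn": [0,0,0]},
    {"slide": [0,0,-0.18],"turn": [0,0,0]},
    {"slide": [0,0,-0.27],"turn": [0,0,0]},
    {"slide": [0.05,0,-0.354],"turn": [0,0,0]},
    {"slide": [0.15,-0.02,-0.354],"turn": [0,0,0]},
    {"slide": [0.26,-0.03,-0.354],"turn": [0,0,0]},
    {"slide": [0.37,-0.045,-0.354],"turn": [0,0,0]},
    {"slide": [0.48,-0.06,-0.354],"turn": [0,0,0]},
    {"slide": [0.57,-0.07,-0.354],"turn": [0,0,0]},
    {"slide": [0.598,-0.074,-0.354],"turn": [0,0,0]},
    {"slide": [0.598,-0.074,-0.354],"turn": [0,0,0]},
    {"slide": [0.598,-0.074,-0.354],"turn": [0,0,0]},
  ],
)

```text
time: 8.65
ee_pos: [578.9, 124.7, 189.8]
ee_rot: [[-0.184, 0.983, -0.0], [0.983, 0.184, -0.0], [-0.0, -0.0, -1.0]]
contact_force: [0.6, 0.6, -0.9]
opening: 25.6
grip_force: 24.8
```

```bash
python3 - <<'E'
from h import *
go(slot(100,72,10))
snap('side','s1',1.5)
a=cv2.imread('pics/s1_raw.png');cv2.imwrite('pics/s1c.png',cv2.resize(a[110:240,180:320],None,fx=4,fy=4,interpolation=cv2.INTER_CUBIC))
E
```

```text
at [578.9 124.7 189.8] phi 10.6 j6 -2.0 F [ 0.6  0.6 -0.9] op 25.6 g 24.8 t 8.7
(np.float64(578.5), np.float64(125.8), 72, 10) slide [0.003, -0.0, 0.294] turn [-0.0, 0.0, 0.01]
```

View pics/s1c.png

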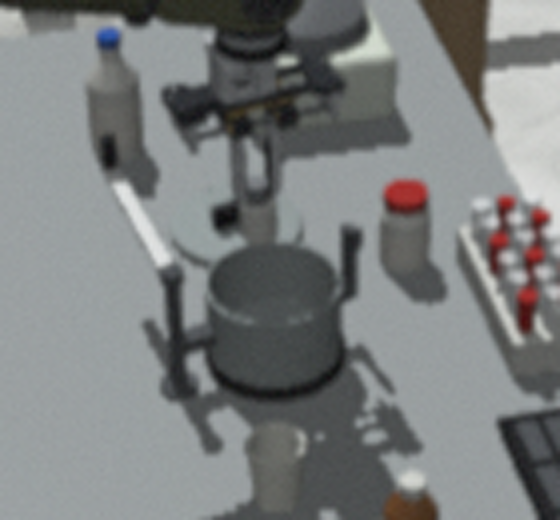

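The jar is held upright above the pot's far side at (258,220). Lowering it.

>>> play_rows(
  series=[
    {"slide": [0.002,0,0.08],"turn": [0,0,0]},
    {"slide": [0.002,0,0.16],"turn": [0,0,0]},
    {"slide": [0.002,0,0.22],"turn": [0,0,0]},
    {"slide": [0.002,0,0.26],"turn": [0,0,0]},
    {"slide": [0.002,0,0.285],"turn": [0,0,0]},
    {"slide": [0.002,0,0.294],"turn": [0,0,0]},
    {"slide": [0.002,0,0.298],"turn": [0,0,0]},
    {"slide": [0.002,0,0.298],"turn": [0,0,0]},
  ],
)

```text
time: 9.5
ee_pos: [578.8, 126.3, 71.3]
ee_rot: [[-0.184, 0.983, 0.001], [0.983, 0.184, 0.0], [-0.0, 0.001, -1.0]]
contact_force: [-0.1, -0.1, -1.0]
opening: 25.7
grip_force: 24.8
```

>>> play_rows(
  series=[
    {"slide": [0,0,0.002],"turn": [0,0,0]},
    {"slide": [0,0,0.002],"turn": [0,0,0]},
    {"slide": [0,0,0.002],"turn": [0,0,0]},
    {"slide": [0,0,0.002],"turn": [0,0,0]},
    {"slide": [0,0,-0.08],"turn": [0,0,0]},
    {"slide": [0,0,-0.18],"turn": [0,0,0]},
    {"slide": [-0.05,0,-0.28],"turn": [0,0,0]},
    {"slide": [-0.15,0,-0.28],"turn": [0,0,0]},
    {"slide": [-0.27,0,-0.28],"turn": [0,0,0]},
    {"slide": [-0.4,0,-0.28],"turn": [0,0,0]},
    {"slide": [-0.5,0,-0.28],"turn": [0,0,0]},
    {"slide": [-0.6,0,-0.28],"turn": [0,0,0]},
  ],
  fingers=0.53,
)

```text
time: 10.7
ee_pos: [622.6, -111.5, 182.8]
ee_rot: [[-0.184, 0.983, 0.0], [0.983, 0.184, -0.0], [-0.0, 0.0, -1.0]]
contact_force: [-0.0, 0.4, -0.1]
opening: 44.3
grip_force: 0.0
```

```bash
python3 - <<'E'
from h import *
go((543.5,-249.5,100,10),(543.5,-249.5,48,10))
snap('side','s2',1.5)
a=cv2.imread('pics/s2_raw.png');cv2.imwrite('pics/s2c.png',cv2.resize(a[140:270,180:320],None,fx=4,fy=4,interpolation=cv2.INTER_CUBIC))
E
```

```text
at [ 622.6 -111.5  182.8] phi 10.6 j6 -24.0 F [-0.   0.4 -0.1] op 44.3 g 0.0 t 10.7
(543.5, -249.5, 100, 10) slide [-0.303, -0.258, 0.207] turn [0.0, 0.0, 0.01]
(543.5, -249.5, 48, 10) slide [-0.303, -0.258, 0.337] turn [0.0, 0.0, 0.01]
```

View pics/s2c.png

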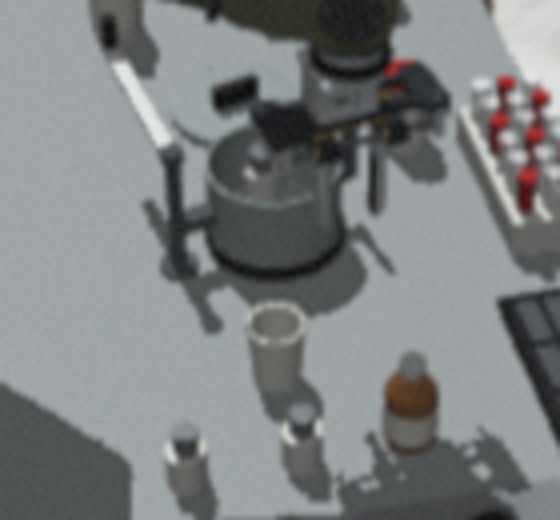

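The jar stands in the pot at (258,165). Next jar2.

>>> play_rows(
  series=[
    {"slide": [-0.1,-0.08,0.03],"turn": [0,0,0]},
    {"slide": [-0.19,-0.16,0.07],"turn": [0,0,0]},
    {"slide": [-0.27,-0.23,0.12],"turn": [0,0,0]},
    {"slide": [-0.303,-0.258,0.18],"turn": [0,0,0]},
    {"slide": [-0.303,-0.258,0.22],"turn": [0,0,0]},
    {"slide": [-0.303,-0.258,0.25],"turn": [0,0,0]},
    {"slide": [-0.303,-0.258,0.29],"turn": [0,0,0]},
    {"slide": [-0.303,-0.258,0.32],"turn": [0,0,0]},
    {"slide": [-0.303,-0.258,0.336],"turn": [0,0,0]},
    {"slide": [-0.303,-0.258,0.336],"turn": [0,0,0]},
    {"slide": [-0.303,-0.258,0.336],"turn": [0,0,0]},
  ],
)

```text
time: 11.85
ee_pos: [543.8, -247.6, 48.8]
ee_rot: [[-0.184, 0.983, 0.001], [0.983, 0.184, -0.0], [-0.0, 0.001, -1.0]]
contact_force: [-0.5, -0.0, -0.8]
opening: 44.4
grip_force: 0.0
```

>>> play_rows(
  series=[
    {"slide": [0,0,0],"turn": [0,0,0]},
    {"slide": [0,0,0],"turn": [0,0,0]},
    {"slide": [0,0,0],"turn": [0,0,0]},
    {"slide": [0,0,0],"turn": [0,0,0]},
    {"slide": [0,0,0],"turn": [0,0,0]},
    {"slide": [0,0,-0.05],"turn": [0,0,0]},
    {"slide": [0,0,-0.15],"turn": [0,0,0]},
    {"slide": [0,0,-0.25],"turn": [0,0,0]},
    {"slide": [0,0,-0.35],"turn": [0,0,0]},
    {"slide": [0,0,-0.355],"turn": [0,0,0]},
    {"slide": [0,0,-0.355],"turn": [0,0,0]},
  ],
  fingers=1,
  squeeze=25,
)

```text
time: 12.95
ee_pos: [543.5, -247.6, 190.5]
ee_rot: [[-0.184, 0.983, 0.001], [0.983, 0.184, -0.001], [-0.001, 0.001, -1.0]]
contact_force: [0.2, -0.3, -2.6]
opening: 25.5
grip_force: 24.9
```

```bash
python3 - <<'E'
from h import *
go(slot(280,190,10),slot(280,72,10))
E
```

```text
at [ 543.5 -247.6  190.5] phi 10.6 j6 -38.6 F [ 0.2 -0.3 -2.6] op 25.5 g 24.9 t 12.9
(np.float64(593.5), np.float64(41.2), 190, 10) slide [0.687, 0.256, 0.001] turn [0.001, 0.001, 0.01]
(np.float64(593.5), np.float64(41.2), 72, 10) slide [0.687, 0.256, 0.296] turn [0.001, 0.001, 0.01]
```

>>> play_rows(
  series=[
    {"slide": [0.1,0.04,0],"turn": [0,0,0]},
    {"slide": [0.2,0.08,0],"turn": [0,0,0]},
    {"slide": [0.3,0.115,0],"turn": [0,0,0]},
    {"slide": [0.4,0.15,0],"turn": [0,0,0]},
    {"slide": [0.5,0.19,0],"turn": [0,0,0]},
    {"slide": [0.6,0.225,0],"turn": [0,0,0]},
    {"slide": [0.66,0.248,0],"turn": [0,0,0]},
    {"slide": [0.687,0.256,0],"turn": [0,0,0]},
    {"slide": [0.687,0.256,0],"turn": [0,0,0]},
    {"slide": [0.687,0.256,0.03],"turn": [0,0,0]},
    {"slide": [0.687,0.256,0.08],"turn": [0,0,0]},
    {"slide": [0.687,0.256,0.08],"turn": [0,0,0]},
  ],
)

```text
time: 14.15
ee_pos: [592.0, 39.8, 154.8]
ee_rot: [[-0.182, 0.983, -0.005], [0.983, 0.182, -0.0], [0.001, -0.005, -1.0]]
contact_force: [-0.8, 0.5, -1.1]
opening: 25.5
grip_force: 24.9
```

```bash
python3 - <<'E'
from h import *
go(slot(280,72,10))
E
```

```text
at [592.   39.8 154.8] phi 10.5 j6 -10.2 F [-0.8  0.5 -1.1] op 25.5 g 24.9 t 14.2
(np.float64(593.5), np.float64(41.2), 72, 10) slide [0.003, 0.005, 0.207] turn [-0.005, -0.001, 0.008]
```

>>> play_rows(
  series=[
    {"slide": [0,0,0],"turn": [0,0,0]},
    {"slide": [0,0,0.06],"turn": [0,0,0]},
    {"slide": [0,0,0.12],"turn": [0,0,0]},
    {"slide": [0,0,0.165],"turn": [0,0,0]},
    {"slide": [0,0,0.195],"turn": [0,0,0]},
    {"slide": [0,0,0.208],"turn": [0,0,0]},
    {"slide": [0,0,0.215],"turn": [0,0,0]},
    {"slide": [0,0,0.215],"turn": [0,0,0]},
  ],
)

```text
time: 14.95
ee_pos: [593.8, 41.3, 72.8]
ee_rot: [[-0.184, 0.983, 0.001], [0.983, 0.184, -0.0], [-0.0, 0.001, -1.0]]
contact_force: [-0.1, 0.3, -1.4]
opening: 25.5
grip_force: 24.9
```

>>> play_rows(
  series=[
    {"slide": [0,0,0.004],"turn": [0,0,0]},
    {"slide": [0,0,0.004],"turn": [0,0,0]},
  ],
)

```text
time: 15.15
ee_pos: [593.7, 41.4, 71.1]
ee_rot: [[-0.184, 0.983, 0.001], [0.983, 0.184, -0.0], [-0.0, 0.001, -1.0]]
contact_force: [0.3, -0.3, -0.8]
opening: 25.4
grip_force: 24.9
```

>>> play_rows(
  series=[
    {"slide": [0,0,0],"turn": [0,0,0]},
    {"slide": [0,0,0],"turn": [0,0,0]},
    {"slide": [0,0,0],"turn": [0,0,0]},
    {"slide": [0,0,-0.08],"turn": [0,0,0]},
    {"slide": [0,0,-0.18],"turn": [0,0,0]},
    {"slide": [0,0,-0.28],"turn": [0,0,0]},
    {"slide": [-0.12,-0.03,-0.29],"turn": [0,0,0]},
    {"slide": [-0.24,-0.06,-0.29],"turn": [0,0,0]},
    {"slide": [-0.36,-0.1,-0.29],"turn": [0,0,0]},
    {"slide": [-0.48,-0.15,-0.29],"turn": [0,0,0]},
    {"slide": [-0.6,-0.2,-0.29],"turn": [0,0,0]},
    {"slide": [-0.6,-0.2,-0.29],"turn": [0,0,0]},
  ],
  fingers=0.53,
)

```text
time: 16.35
ee_pos: [557.6, -213.9, 186.7]
ee_rot: [[-0.179, 0.984, -0.0], [0.984, 0.179, -0.001], [-0.001, -0.0, -1.0]]
contact_force: [-0.2, -0.0, -1.0]
opening: 43.9
grip_force: 0.0
```

```bash
python3 - <<'E'
from h import *
go((434.8,-247,100,10),(434.8,-247,48,10))
snap('side','s3',1.5)
a=cv2.imread('pics/s3_raw.png');cv2.imwrite('pics/s3c.png',cv2.resize(a[140:270,180:320],None,fx=4,fy=4,interpolation=cv2.INTER_CUBIC))
E
```

```text
at [ 557.6 -213.9  186.7] phi 10.3 j6 -34.8 F [-0.2 -0.  -1. ] op 43.9 g 0.0 t 16.4
(434.8, -247, 100, 10) slide [-0.026, -0.317, 0.217] turn [-0.0, 0.001, 0.006]
(434.8, -247, 48, 10) slide [-0.026, -0.317, 0.347] turn [-0.0, 0.001, 0.006]
```

View pics/s3c.png

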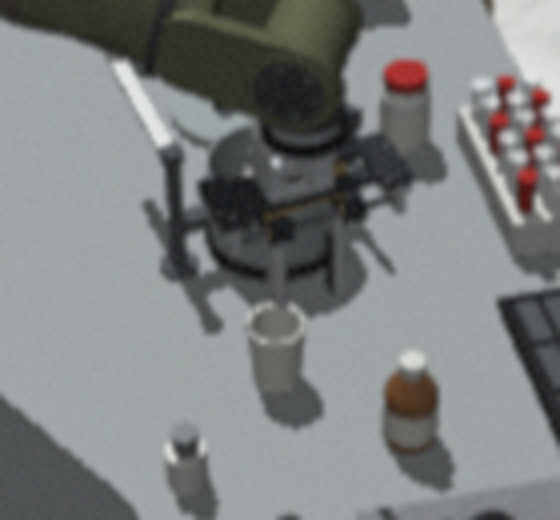

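The hand hides the pot in this view; jar4 is still standing at (186,450). Picking it.

>>> play_rows(
  series=[
    {"slide": [-0.01,-0.1,0.05],"turn": [0,0,0]},
    {"slide": [-0.018,-0.2,0.1],"turn": [0,0,0]},
    {"slide": [-0.024,-0.28,0.15],"turn": [0,0,0]},
    {"slide": [-0.026,-0.317,0.2],"turn": [0,0,0]},
    {"slide": [-0.026,-0.317,0.23],"turn": [0,0,0]},
    {"slide": [-0.026,-0.317,0.26],"turn": [0,0,0]},
    {"slide": [-0.026,-0.317,0.3],"turn": [0,0,0]},
    {"slide": [-0.026,-0.317,0.33],"turn": [0,0,0]},
    {"slide": [-0.026,-0.317,0.346],"turn": [0,0,0]},
    {"slide": [-0.026,-0.317,0.346],"turn": [0,0,0]},
    {"slide": [-0.026,-0.317,0.346],"turn": [0,0,0]},
  ],
)

```text
time: 17.5
ee_pos: [436.8, -242.8, 48.6]
ee_rot: [[-0.184, 0.983, 0.0], [0.983, 0.184, -0.0], [-0.0, 0.0, -1.0]]
contact_force: [0.5, -0.7, -0.1]
opening: 44.4
grip_force: 0.0
```

>>> play_rows(
  series=[
    {"slide": [0,0,0],"turn": [0,0,0]},
    {"slide": [0,0,0],"turn": [0,0,0]},
    {"slide": [0,0,0],"turn": [0,0,0]},
    {"slide": [0,0,0],"turn": [0,0,0]},
    {"slide": [0,0,0],"turn": [0,0,0]},
    {"slide": [0,0,-0.05],"turn": [0,0,0]},
    {"slide": [0,0,-0.15],"turn": [0,0,0]},
    {"slide": [0,0,-0.25],"turn": [0,0,0]},
    {"slide": [0,0,-0.35],"turn": [0,0,0]},
    {"slide": [0,0,-0.355],"turn": [0,0,0]},
    {"slide": [0,0,-0.355],"turn": [0,0,0]},
  ],
  fingers=1,
  squeeze=25,
)

```text
time: 18.6
ee_pos: [436.4, -242.9, 190.6]
ee_rot: [[-0.184, 0.983, 0.001], [0.983, 0.184, -0.001], [-0.001, 0.001, -1.0]]
contact_force: [-0.2, 0.5, -0.6]
opening: 25.9
grip_force: 24.8
```

```bash
python3 - <<'E'
from h import *
go((480,-150,190,-40),slot(190,190,-80),slot(10,190,-80))
E
```

```text
at [ 436.4 -242.9  190.6] phi 10.6 j6 -43.9 F [-0.2  0.5 -0.6] op 25.9 g 24.8 t 18.6
(480, -150, 190, -40) slide [0.208, 0.15, 0.001] turn [0.001, 0.0, 0.843]
(np.float64(543.7), np.float64(76.0), 190, -80) slide [0.734, 0.41, 0.001] turn [0.0, 0.001, -1.49]
(np.float64(628.3), np.float64(91.0), 190, -80) slide [0.732, 0.625, 0.001] turn [0.0, 0.001, -1.49]
```

>>> play_rows(
  series=[
    {"slide": [0.08,0.07,0],"turn": [0,0,0.13]},
    {"slide": [0.16,0.14,0],"turn": [0,0,0.26]},
    {"slide": [0.24,0.2,0],"turn": [0,0,0.39]},
    {"slide": [0.32,0.27,0],"turn": [0,0,0.52]},
    {"slide": [0.4,0.34,0],"turn": [0,0,0.65]},
    {"slide": [0.48,0.41,0],"turn": [0,0,0.78]},
    {"slide": [0.56,0.48,0],"turn": [0,0,0.9]},
    {"slide": [0.64,0.55,0],"turn": [0,0,1]},
    {"slide": [0.7,0.6,0],"turn": [0,0,1]},
    {"slide": [0.73,0.62,0],"turn": [0,0,1]},
    {"slide": [0.73,0.62,0],"turn": [0,0,1]},
    {"slide": [0.73,0.62,0],"turn": [0,0,1]},
  ],
)

```text
time: 19.8
ee_pos: [625.8, 88.9, 189.3]
ee_rot: [[0.759, 0.651, -0.002], [0.651, -0.759, -0.0], [-0.001, -0.001, -1.0]]
contact_force: [0.6, -0.1, -1.6]
opening: 25.5
grip_force: 24.8
```

```bash
python3 - <<'E'
from h import *
go(slot(10,190,-80),slot(10,72,-80))
E
```

```text
at [625.8  88.9 189.3] phi -49.4 j6 54.2 F [ 0.6 -0.1 -1.6] op 25.5 g 24.8 t 19.8
(np.float64(628.3), np.float64(91.0), 190, -80) slide [0.008, 0.0, -0.002] turn [-0.0, 0.001, 0.51]
(np.float64(628.3), np.float64(91.0), 72, -80) slide [0.009, 0.0, 0.293] turn [-0.0, 0.001, 0.51]
```

>>> play_rows(
  series=[
    {"slide": [0.004,0,0],"turn": [0,0,0.13]},
    {"slide": [0.004,0,0],"turn": [0,0,0.26]},
    {"slide": [0.004,0,0],"turn": [0,0,0.39]},
    {"slide": [0.004,0,0],"turn": [0,0,0.51]},
    {"slide": [0.004,0,0],"turn": [0,0,0.51]},
    {"slide": [0.004,0,0.08],"turn": [0,0,0.51]},
    {"slide": [0.004,0,0.16],"turn": [0,0,0.51]},
    {"slide": [0.004,0,0.22],"turn": [0,0,0.51]},
    {"slide": [0.004,0,0.26],"turn": [0,0,0.51]},
    {"slide": [0.004,0,0.285],"turn": [0,0,0.51]},
    {"slide": [0.004,0,0.293],"turn": [0,0,0.51]},
    {"slide": [0.004,0,0.293],"turn": [0,0,0.51]},
  ],
)

```text
time: 21.0
ee_pos: [627.9, 90.8, 73.6]
ee_rot: [[0.985, 0.174, 0.001], [0.174, -0.985, 0.0], [0.001, 0.0, -1.0]]
contact_force: [-0.6, -0.6, -0.3]
opening: 25.9
grip_force: 24.8
```

>>> play_rows(
  series=[
    {"slide": [0,0,0.004],"turn": [0,0,0]},
    {"slide": [0,0,0.006],"turn": [0,0,0]},
    {"slide": [0,0,0.006],"turn": [0,0,0]},
  ],
)

```text
time: 21.3
ee_pos: [627.7, 90.9, 71.0]
ee_rot: [[0.985, 0.174, 0.001], [0.174, -0.985, 0.0], [0.001, 0.0, -1.0]]
contact_force: [0.1, 0.8, -1.8]
opening: 25.5
grip_force: 24.8
```

>>> play_rows(
  series=[
    {"slide": [0,0,0],"turn": [0,0,0]},
    {"slide": [0,0,0],"turn": [0,0,0]},
    {"slide": [0,0,0],"turn": [0,0,0]},
    {"slide": [0,0,-0.08],"turn": [0,0,0]},
    {"slide": [0,0,-0.18],"turn": [0,0,0]},
    {"slide": [0,0,-0.28],"turn": [0,0,0]},
    {"slide": [-0.05,0.1,-0.3],"turn": [0,0,0]},
    {"slide": [-0.1,0.22,-0.3],"turn": [0,0,0]},
    {"slide": [-0.15,0.34,-0.3],"turn": [0,0,0]},
    {"slide": [-0.2,0.46,-0.3],"turn": [0,0,0]},
    {"slide": [-0.25,0.58,-0.3],"turn": [0,0,0]},
    {"slide": [-0.3,0.7,-0.3],"turn": [0,0,0]},
  ],
  fingers=0.53,
)

```text
time: 22.5
ee_pos: [559.5, -197.8, 191.0]
ee_rot: [[0.985, 0.174, 0.0], [0.174, -0.985, -0.0], [0.0, 0.0, -1.0]]
contact_force: [-0.0, 0.1, -0.4]
opening: 44.2
grip_force: 0.0
```

```bash
python3 - <<'E'
from h import *
go((504.3,-376,100,-80),(504.3,-376,48,-80))
E
```

```text
at [ 559.5 -197.8  191. ] phi -80.0 j6 57.0 F [-0.   0.1 -0.4] op 44.2 g 0.0 t 22.5
(504.3, -376, 100, -80) slide [-0.213, 0.415, 0.227] turn [0.0, -0.0, 0.0]
(504.3, -376, 48, -80) slide [-0.213, 0.415, 0.357] turn [0.0, -0.0, 0.0]
```

>>> play_rows(
  series=[
    {"slide": [-0.05,0.1,0.04],"turn": [0,0,0]},
    {"slide": [-0.1,0.2,0.08],"turn": [0,0,0]},
    {"slide": [-0.16,0.3,0.12],"turn": [0,0,0]},
    {"slide": [-0.207,0.396,0.17],"turn": [0,0,0]},
    {"slide": [-0.207,0.396,0.22],"turn": [0,0,0]},
    {"slide": [-0.207,0.396,0.26],"turn": [0,0,0]},
    {"slide": [-0.207,0.396,0.3],"turn": [0,0,0]},
    {"slide": [-0.207,0.396,0.33],"turn": [0,0,0]},
    {"slide": [-0.207,0.396,0.357],"turn": [0,0,0]},
    {"slide": [-0.207,0.396,0.357],"turn": [0,0,0]},
    {"slide": [-0.207,0.396,0.357],"turn": [0,0,0]},
  ],
)

```text
time: 23.6
ee_pos: [506.5, -366.3, 48.2]
ee_rot: [[0.985, 0.174, 0.0], [0.174, -0.985, -0.0], [0.0, 0.0, -1.0]]
contact_force: [-0.8, -0.4, 0.2]
opening: 43.9
grip_force: 0.0
```

>>> play_rows(
  series=[
    {"slide": [0,0,0],"turn": [0,0,0]},
    {"slide": [0,0,0],"turn": [0,0,0]},
    {"slide": [0,0,0],"turn": [0,0,0]},
    {"slide": [0,0,0],"turn": [0,0,0]},
    {"slide": [0,0,0],"turn": [0,0,0]},
    {"slide": [0,0,-0.05],"turn": [0,0,0]},
    {"slide": [0,0,-0.15],"turn": [0,0,0]},
    {"slide": [0,0,-0.25],"turn": [0,0,0]},
    {"slide": [0,0,-0.35],"turn": [0,0,0]},
    {"slide": [0,0,-0.355],"turn": [0,0,0]},
    {"slide": [0,0,-0.355],"turn": [0,0,0]},
  ],
  fingers=1,
  squeeze=25,
)

```text
time: 24.7
ee_pos: [506.2, -366.2, 190.0]
ee_rot: [[0.985, 0.174, 0.0], [0.174, -0.985, -0.0], [0.0, 0.0, -1.0]]
contact_force: [-0.5, -0.7, -1.9]
opening: 25.7
grip_force: 24.9
```

```bash
python3 - <<'E'
from h import *
go((520,-150,190,-80),slot(190,190,-80))
E
```

```text
at [ 506.2 -366.2  190. ] phi -80.0 j6 40.7 F [-0.5 -0.7 -1.9] op 25.7 g 24.9 t 24.7
(520, -150, 190, -80) slide [0.128, -0.526, -0.0] turn [0.0, -0.0, 0.0]
(np.float64(543.7), np.float64(76.0), 190, -80) slide [0.284, -1.072, -0.0] turn [0.0, -0.0, 0.0]
```

The jar was dragged about 10 mm by the closing finger, so I'll check it after the transit.

>>> play_rows(
  series=[
    {"slide": [0.03,-0.1,0],"turn": [0,0,0]},
    {"slide": [0.06,-0.2,0],"turn": [0,0,0]},
    {"slide": [0.09,-0.31,0],"turn": [0,0,0]},
    {"slide": [0.12,-0.42,0],"turn": [0,0,0]},
    {"slide": [0.15,-0.53,0],"turn": [0,0,0]},
    {"slide": [0.18,-0.64,0],"turn": [0,0,0]},
    {"slide": [0.2,-0.74,0],"turn": [0,0,0]},
    {"slide": [0.2,-0.8,0],"turn": [0,0,0]},
    {"slide": [0.2,-0.8,0],"turn": [0,0,0]},
    {"slide": [0.2,-0.8,0],"turn": [0,0,0]},
    {"slide": [0.2,-0.8,0],"turn": [0,0,0]},
  ],
)

```text
time: 25.8
ee_pos: [529.2, -38.2, 189.0]
ee_rot: [[0.985, 0.173, -0.001], [0.173, -0.985, 0.0], [-0.001, -0.0, -1.0]]
contact_force: [-0.0, 0.5, -0.4]
opening: 25.4
grip_force: 24.9
```

```bash
python3 - <<'E'
from h import *
go(slot(190,190,-80),slot(190,72,-80))
snap('side','s4',1.5); 
a=cv2.imread('pics/s4_raw.png');A=cv2.resize(a[140:270,170:320],None,fx=3.5,fy=3.5,interpolation=cv2.INTER_CUBIC)
cv2.imwrite('pics/s4c.png',A)
E
```

```text
at [529.2 -38.2 189. ] phi -80.0 j6 72.0 F [-0.   0.5 -0.4] op 25.4 g 24.9 t 25.8
(np.float64(543.7), np.float64(76.0), 190, -80) slide [0.085, -0.275, -0.003] turn [-0.0, 0.001, -0.001]
(np.float64(543.7), np.float64(76.0), 72, -80) slide [0.085, -0.275, 0.292] turn [-0.0, 0.001, -0.001]
```

View pics/s4c.png

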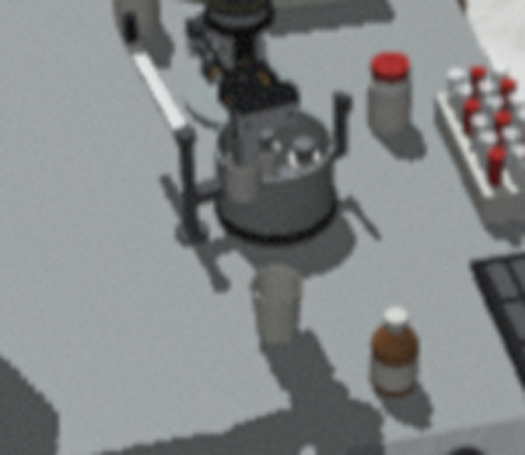

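The held jar hangs upright at (240,180), with the other jars visible inside the pot. Placing the last one.

>>> play_rows(
  series=[
    {"slide": [0.03,-0.1,0],"turn": [0,0,0]},
    {"slide": [0.06,-0.2,0],"turn": [0,0,0]},
    {"slide": [0.084,-0.274,0],"turn": [0,0,0]},
    {"slide": [0.084,-0.274,0],"turn": [0,0,0]},
    {"slide": [0.084,-0.274,0],"turn": [0,0,0]},
    {"slide": [0.084,-0.274,0.08],"turn": [0,0,0]},
    {"slide": [0.084,-0.274,0.16],"turn": [0,0,0]},
    {"slide": [0.084,-0.274,0.22],"turn": [0,0,0]},
    {"slide": [0.084,-0.274,0.26],"turn": [0,0,0]},
    {"slide": [0.084,-0.274,0.285],"turn": [0,0,0]},
    {"slide": [0.084,-0.274,0.292],"turn": [0,0,0]},
    {"slide": [0.084,-0.274,0.292],"turn": [0,0,0]},
  ],
)

```text
time: 27.05
ee_pos: [543.7, 75.9, 73.3]
ee_rot: [[0.985, 0.173, 0.0], [0.173, -0.985, -0.0], [0.0, 0.0, -1.0]]
contact_force: [-0.5, 0.6, -0.3]
opening: 25.3
grip_force: 24.9
```

>>> play_rows(
  series=[
    {"slide": [0,0,0.004],"turn": [0,0,0]},
    {"slide": [0,0,0.007],"turn": [0,0,0]},
    {"slide": [0,0,0.007],"turn": [0,0,0]},
  ],
)

```text
time: 27.35
ee_pos: [543.6, 76.5, 70.6]
ee_rot: [[0.985, 0.174, 0.001], [0.174, -0.985, 0.0], [0.001, 0.0, -1.0]]
contact_force: [-0.9, -0.0, -0.5]
opening: 25.4
grip_force: 24.9
```

>>> play_rows(
  series=[
    {"slide": [0,0,0],"turn": [0,0,0]},
    {"slide": [0,0,0],"turn": [0,0,0]},
    {"slide": [0,0,0],"turn": [0,0,0]},
    {"slide": [0,0,-0.08],"turn": [0,0,0]},
    {"slide": [0,0,-0.18],"turn": [0,0,0]},
    {"slide": [0,0,-0.28],"turn": [0,0,0]},
    {"slide": [0,0.1,-0.35],"turn": [0,0,0]},
    {"slide": [-0.05,0.2,-0.4],"turn": [0,0,0]},
    {"slide": [-0.15,0.3,-0.45],"turn": [0,0,0]},
    {"slide": [-0.25,0.4,-0.45],"turn": [0,0,0]},
    {"slide": [-0.3,0.5,-0.45],"turn": [0,0,0]},
    {"slide": [-0.3,0.6,-0.45],"turn": [0,0,0]},
  ],
  fingers=0.53,
)

```text
time: 28.55
ee_pos: [465.3, -182.1, 251.5]
ee_rot: [[0.985, 0.174, 0.002], [0.174, -0.985, -0.001], [0.002, 0.001, -1.0]]
contact_force: [0.1, 0.4, 0.1]
opening: 44.3
grip_force: 0.0
```

```bash
python3 - <<'E'
from h import *
go((587,321,200,10))
a=snap('top','t5',1.5); 
A=cv2.resize(a[135:250,140:300],None,fx=5,fy=5,interpolation=cv2.INTER_CUBIC)
cv2.imwrite('pics/t5c.png',A)
E
```

```text
at [ 465.3 -182.1  251.5] phi -80.0 j6 54.4 F [0.1 0.4 0.1] op 44.3 g 0.0 t 28.6
(587, 321, 200, 10) slide [0.518, -1.186, 0.128] turn [0.002, -0.0, -1.5]
```

View pics/t5c.png

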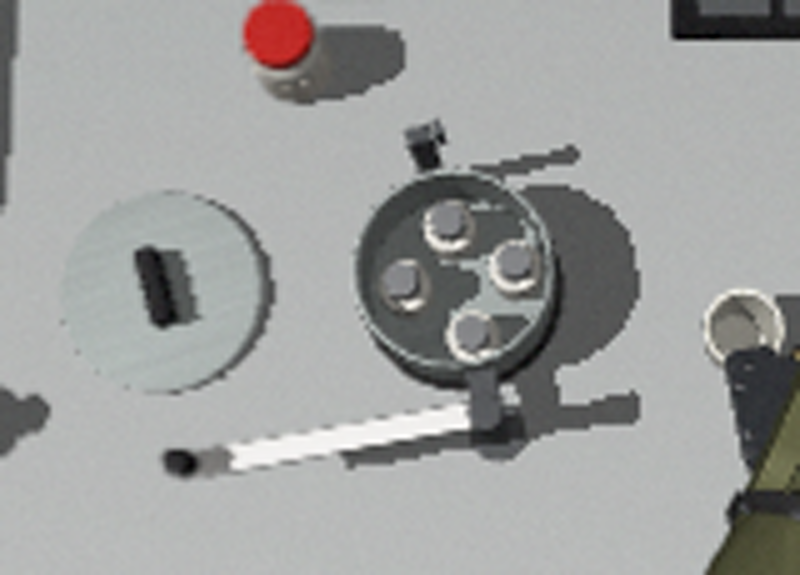

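All four jars stand upright in the pot: caps at (448,222), (516,263), (404,283), (472,333). The bar is open and the lid is still at (163,290), its grip around (153,287).

```bash
cat >> h.py <<'E'
def lidmeas(a,show=None):
    g=cv2.cvtColor(a,cv2.COLOR_BGR2GRAY)
    m=(g<48).astype(np.uint8);roi=np.zeros_like(m);roi[175:215,150:195]=1;m*=roi
    n,l,st,ce=cv2.connectedComponentsWithStats(m);i=1+np.argmax(st[1:,4]);c,_=cv2.findContours((l==i).astype(np.uint8),0,1)
    P=plane('top',c[0].reshape(-1,2),34)[:,:2].astype(np.float32);r=cv2.minAreaRect(P)
    print('grip',np.round(r[0],1),np.round(r[1],1),round(r[2],1),st[i,4])
    # radial edge search for lid disc
    def edges(c0,z,rr,angs,sign):
        out=[];gg=cv2.GaussianBlur(g,(3,3),0).astype(np.float32)
        for t in np.radians(angs):
            R=np.arange(*rr,0.5);q=proj('top',np.c_[c0[0]+R*np.cos(t),c0[1]+R*np.sin(t),0*R+z]).astype(np.float32)
            v=cv2.remap(gg,q[None,:,0],q[None,:,1],cv2.INTER_LINEAR)[0];d=np.gradient(v)*sign
            out.append((c0[0]+R[d.argmax()]*np.cos(t),c0[1]+R[d.argmax()]*np.sin(t)))
        return np.array(out)
    return edges
E
python3 - <<'E'
from h import *
a=cv2.imread('pics/t5_raw.png');E=lidmeas(a)
e=E((589,322),13,(70,90),range(0,360,10),-1);c=circ(e);d=np.linalg.norm(e-c[0],axis=1)-c[1];print('lid',c,circ(e[abs(d)<4]))
e=E((586,83.5),106,(64,82),range(0,360,6),1);d=np.linalg.norm(e-np.array([586,83.5]),axis=1);print(d.round(0));c=circ(e);d2=np.linalg.norm(e-c[0],axis=1)-c[1];print('rim bright',c,circ(e[abs(d2)<3]))
E
```

```text
grip [587.4 321.2] [57.9 17.6] 16.9 56
lid (array([586.27249307, 322.17416436]), np.float64(75.79327697320902)) (array([586.76233296, 319.58209248]), np.float64(74.63049144609037))
[70. 70. 71. 72. 72. 73. 72. 72. 73. 73. 73. 74. 76. 72. 75. 74. 74. 72.
 73. 72. 72. 71. 80. 81. 82. 81. 70. 66. 69. 68. 80. 64. 65. 64. 64. 65.
 64. 64. 65. 64. 81. 82. 82. 82. 80. 80. 79. 66. 66. 65. 68. 66. 65. 66.
 69. 70. 68. 81. 80. 72.]
rim bright (array([585.84590917,  84.36191228]), np.float64(72.18034566305934)) (array([587.21661062,  87.00046882]), np.float64(69.69991939116159))
```

>>> play_rows(
  series=[
    {"slide": [0.05,-0.12,0],"turn": [0,0,0]},
    {"slide": [0.1,-0.24,0],"turn": [0,0,0]},
    {"slide": [0.15,-0.36,0],"turn": [0,0,0]},
    {"slide": [0.2,-0.48,0],"turn": [0,0,0]},
    {"slide": [0.25,-0.6,0],"turn": [0,0,0]},
    {"slide": [0.3,-0.7,0],"turn": [0,0,0]},
    {"slide": [0.35,-0.8,0],"turn": [0,0,0]},
    {"slide": [0.4,-0.9,0],"turn": [0,0,0]},
    {"slide": [0.45,-1,0],"turn": [0,0,0]},
    {"slide": [0.5,-1,0],"turn": [0,0,0]},
    {"slide": [0.5,-1,0],"turn": [0,0,0]},
  ],
  fingers=0.4,
)

```text
time: 29.7
ee_pos: [595.2, 249.2, 249.1]
ee_rot: [[0.985, 0.175, -0.001], [0.175, -0.985, -0.0], [-0.001, 0.0, -1.0]]
contact_force: [0.0, -1.1, -0.9]
opening: 56.1
grip_force: 0.0
```

```bash
python3 - <<'E'
from h import *
go((587.4,321.2,120,-73.1),(587.4,321.2,17,-73.1))
print(plane('top',[(102.7,218.7)],170))
E
```

```text
at [595.2 249.2 249.1] phi -79.9 j6 99.4 F [ 0.  -1.1 -0.9] op 56.1 g 0.0 t 29.7
(587.4, 321.2, 120, -73.1) slide [0.013, -0.181, 0.323] turn [0.0, 0.001, -0.114]
(587.4, 321.2, 17, -73.1) slide [0.013, -0.181, 0.58] turn [0.0, 0.001, -0.114]
[[470.53709244 527.26273126 170.        ]]
```

>>> play_rows(
  series=[
    {"slide": [0.006,-0.09,0.08],"turn": [0,0,-0.06]},
    {"slide": [0.013,-0.181,0.16],"turn": [0,0,-0.114]},
    {"slide": [0.013,-0.181,0.24],"turn": [0,0,-0.114]},
    {"slide": [0.013,-0.181,0.32],"turn": [0,0,-0.114]},
    {"slide": [0.013,-0.181,0.4],"turn": [0,0,-0.114]},
    {"slide": [0.013,-0.181,0.4],"turn": [0,0,-0.114]},
    {"slide": [0.013,-0.181,0.4],"turn": [0,0,-0.114]},
  ],
)

```text
time: 30.4
ee_pos: [587.2, 319.9, 91.4]
ee_rot: [[0.957, 0.289, 0.0], [0.289, -0.957, 0.0], [0.0, -0.0, -1.0]]
contact_force: [-0.1, -0.2, 1.1]
opening: 56.8
grip_force: 0.0
```

```bash
python3 - <<'E'
from h import *
go((587.4,321.2,17,-73.1))
E
```

```text
at [587.2 319.9  91.4] phi -73.2 j6 98.6 F [-0.1 -0.2  1.1] op 56.8 g 0.0 t 30.4
(587.4, 321.2, 17, -73.1) slide [0.001, -0.003, 0.186] turn [-0.0, -0.0, -0.001]
```

>>> play_rows(
  series=[
    {"slide": [0,-0.003,0.06],"turn": [0,0,0]},
    {"slide": [0,-0.003,0.11],"turn": [0,0,0]},
    {"slide": [0,-0.003,0.15],"turn": [0,0,0]},
    {"slide": [0,-0.003,0.175],"turn": [0,0,0]},
    {"slide": [0,-0.003,0.185],"turn": [0,0,0]},
    {"slide": [0,-0.003,0.185],"turn": [0,0,0]},
    {"slide": [0,-0.003,0.185],"turn": [0,0,0]},
  ],
)

```text
time: 31.1
ee_pos: [587.1, 321.5, 17.3]
ee_rot: [[0.957, 0.29, 0.001], [0.29, -0.957, 0.001], [0.001, -0.0, -1.0]]
contact_force: [0.0, 0.7, -0.2]
opening: 56.3
grip_force: 0.0
```

>>> play_rows(
  series=[
    {"slide": [0,0,0],"turn": [0,0,0]},
    {"slide": [0,0,0],"turn": [0,0,0]},
    {"slide": [0,0,0],"turn": [0,0,0]},
    {"slide": [0,0,0],"turn": [0,0,0]},
    {"slide": [0,0,0],"turn": [0,0,0]},
    {"slide": [0,0,0],"turn": [0,0,0]},
    {"slide": [0,0,0],"turn": [0,0,0]},
    {"slide": [0,0,0],"turn": [0,0,0]},
  ],
  fingers=1,
  squeeze=45,
)

```text
time: 31.9
ee_pos: [586.6, 321.5, 16.3]
ee_rot: [[0.957, 0.29, 0.0], [0.29, -0.957, 0.0], [0.0, -0.0, -1.0]]
contact_force: [-1.0, 2.4, 0.5]
opening: 17.6
grip_force: 45.0
```

>>> play_rows(
  series=[
    {"slide": [0,0,-0.04],"turn": [0,0,0]},
    {"slide": [0,0,-0.1],"turn": [0,0,0]},
    {"slide": [0,0,-0.17],"turn": [0,0,0]},
    {"slide": [0,0,-0.25],"turn": [0,0,0]},
    {"slide": [0,0,-0.33],"turn": [0,0,0]},
    {"slide": [0,0,-0.41],"turn": [0,0,0]},
    {"slide": [0,0,-0.46],"turn": [0,0,0]},
    {"slide": [0,0,-0.46],"turn": [0,0,0]},
    {"slide": [0,0,-0.46],"turn": [0,0,0]},
  ],
)

```text
time: 32.8
ee_pos: [586.3, 321.0, 199.6]
ee_rot: [[0.957, 0.29, -0.001], [0.29, -0.957, -0.001], [-0.001, 0.0, -1.0]]
contact_force: [-0.8, 0.1, -5.0]
opening: 17.9
grip_force: 45.0
```

```bash
python3 - <<'E'
from h import *
go((585.5,83.5,200,-73.1))
E
```

```text
at [586.3 321.  199.6] phi -73.2 j6 98.7 F [-0.8  0.1 -5. ] op 17.9 g 45.0 t 32.8
(585.5, 83.5, 200, -73.1) slide [-0.174, 0.568, -0.001] turn [0.0, 0.001, -0.001]
```

>>> play_rows(
  series=[
    {"slide": [-0.015,0.05,0],"turn": [0,0,0]},
    {"slide": [-0.04,0.13,0],"turn": [0,0,0]},
    {"slide": [-0.067,0.22,0],"turn": [0,0,0]},
    {"slide": [-0.095,0.31,0],"turn": [0,0,0]},
    {"slide": [-0.122,0.4,0],"turn": [0,0,0]},
    {"slide": [-0.147,0.48,0],"turn": [0,0,0]},
    {"slide": [-0.165,0.54,0],"turn": [0,0,0]},
    {"slide": [-0.174,0.568,0],"turn": [0,0,0]},
    {"slide": [-0.174,0.568,0],"turn": [0,0,0]},
    {"slide": [-0.174,0.568,0],"turn": [0,0,0]},
    {"slide": [-0.174,0.568,0],"turn": [0,0,0]},
  ],
)

```text
time: 33.9
ee_pos: [585.7, 84.9, 199.9]
ee_rot: [[0.957, 0.291, -0.001], [0.291, -0.957, 0.0], [-0.0, -0.0, -1.0]]
contact_force: [0.2, -0.2, -4.2]
opening: 17.6
grip_force: 45.0
```

```bash
python3 - <<'E'
from h import *
go((585.5,83.5,150,-73.1),(585.5,83.5,114.5,-73.1))
a=snap('side','s6');cv2.imwrite('pics/s6c.png',cv2.resize(a[110:240,180:320],None,fx=4,fy=4,interpolation=cv2.INTER_CUBIC))
E
```

```text
at [585.7  84.9 199.9] phi -73.1 j6 77.8 F [ 0.2 -0.2 -4.2] op 17.6 g 45.0 t 33.9
(585.5, 83.5, 150, -73.1) slide [-0.001, 0.003, 0.125] turn [-0.0, 0.0, 0.0]
(585.5, 83.5, 114.5, -73.1) slide [-0.001, 0.003, 0.213] turn [-0.0, 0.0, 0.0]
```

View pics/s6c.png

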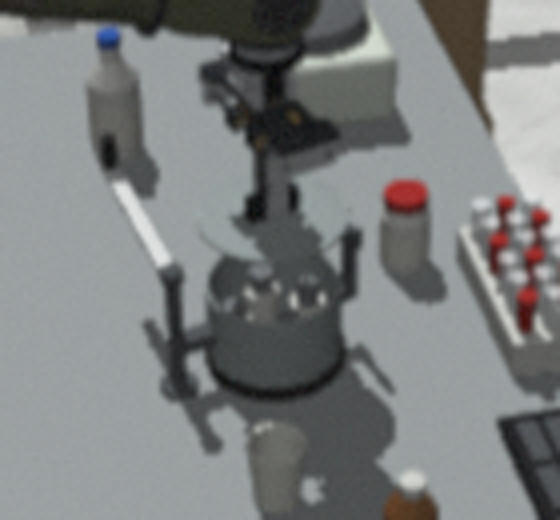

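The lid is level over the pot at (275,235). Lowering.

>>> play_rows(
  series=[
    {"slide": [0,0.002,0.05],"turn": [0,0,0]},
    {"slide": [0,0.002,0.1],"turn": [0,0,0]},
    {"slide": [0,0.002,0.14],"turn": [0,0,0]},
    {"slide": [0,0.002,0.17],"turn": [0,0,0]},
    {"slide": [0,0.002,0.19],"turn": [0,0,0]},
    {"slide": [0,0.002,0.195],"turn": [0,0,0]},
    {"slide": [0,0.002,0.195],"turn": [0,0,0]},
  ],
)

```text
time: 34.65
ee_pos: [586.2, 83.1, 122.5]
ee_rot: [[0.957, 0.29, 0.0], [0.29, -0.957, 0.0], [0.0, 0.0, -1.0]]
contact_force: [-0.3, -0.5, -3.7]
opening: 17.6
grip_force: 45.0
```

>>> play_rows(
  series=[
    {"slide": [0,0,0.007],"turn": [0,0,0]},
    {"slide": [0,0,0.013],"turn": [0,0,0]},
    {"slide": [0,0,0.018],"turn": [0,0,0]},
    {"slide": [0,0,0.018],"turn": [0,0,0]},
    {"slide": [0,0,0.018],"turn": [0,0,0]},
  ],
)

```text
time: 35.15
ee_pos: [586.4, 83.3, 115.9]
ee_rot: [[0.957, 0.29, 0.001], [0.29, -0.957, 0.001], [0.001, -0.0, -1.0]]
contact_force: [-2.6, 3.5, 4.7]
opening: 17.7
grip_force: 45.0
```

>>> play_rows(
  series=[
    {"slide": [-0.002,-0.003,0],"turn": [0,0,0]},
    {"slide": [-0.002,-0.003,0.003],"turn": [0,0,0]},
    {"slide": [-0.002,-0.003,0.003],"turn": [0,0,0]},
  ],
)

```text
time: 35.45
ee_pos: [584.9, 83.8, 114.2]
ee_rot: [[0.957, 0.29, -0.0], [0.29, -0.957, 0.0], [-0.0, -0.0, -1.0]]
contact_force: [-4.4, 0.6, 6.3]
opening: 17.8
grip_force: 45.0
```

>>> play_rows(
  series=[
    {"slide": [0,0,0],"turn": [0,0,0]},
    {"slide": [0,0,0],"turn": [0,0,0]},
    {"slide": [0,0,0],"turn": [0,0,0]},
    {"slide": [0,0,0],"turn": [0,0,0]},
    {"slide": [0,0,0],"turn": [0,0,0]},
    {"slide": [0,0,-0.05],"turn": [0,0,0]},
    {"slide": [0,0,-0.12],"turn": [0,0,0]},
    {"slide": [0,0,-0.22],"turn": [0,0,0]},
    {"slide": [0,0,-0.32],"turn": [0,0,0]},
    {"slide": [-0.05,0.12,-0.32],"turn": [0,0,0]},
    {"slide": [-0.1,0.24,-0.32],"turn": [0,0,0]},
    {"slide": [-0.15,0.36,-0.32],"turn": [0,0,0]},
  ],
  fingers=0.5,
)

```text
time: 36.65
ee_pos: [569.5, -66.9, 242.1]
ee_rot: [[0.957, 0.291, 0.001], [0.291, -0.957, -0.0], [0.0, 0.0, -1.0]]
contact_force: [1.2, 0.4, -0.4]
opening: 46.8
grip_force: 0.0
```

>>> play_rows(
  series=[
    {"slide": [0,0.1,0],"turn": [0,0,0]},
    {"slide": [0,0.2,0],"turn": [0,0,0]},
    {"slide": [0,0.2,0],"turn": [0,0,0]},
  ],
)

```text
time: 36.95
ee_pos: [593.2, -146.0, 241.1]
ee_rot: [[0.958, 0.286, -0.001], [0.286, -0.958, -0.0], [-0.001, 0.0, -1.0]]
contact_force: [0.0, 1.3, 0.0]
opening: 46.8
grip_force: 0.0
```

```bash
python3 - <<'E'
from h import *
go((440.5,263,240,10))
a=snap('top','t7');cv2.imwrite('pics/t7c.png',cv2.resize(a[135:250,140:300],None,fx=5,fy=5,interpolation=cv2.INTER_CUBIC))
def dr():pass
E
```

```text
at [ 593.2 -146.   241.1] phi -73.4 j6 56.1 F [0.  1.3 0. ] op 46.8 g 0.0 t 37.0
(440.5, 263, 240, 10) slide [-0.074, -1.089, 0.003] turn [-0.0, 0.001, -1.39]
```

View pics/t7c.png

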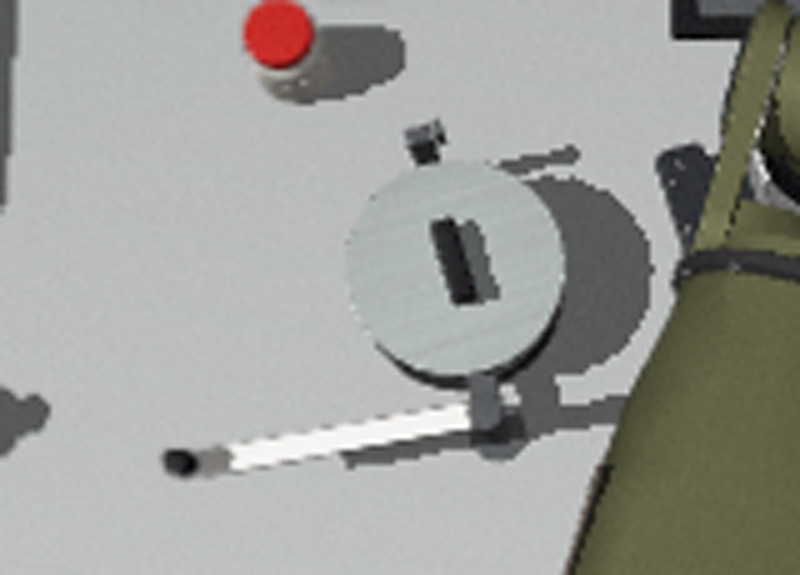

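The lid sits on the pot at (457,267), with the bar still open and its stub at (180,462). I'll check the lid centre numerically and start the transit.

```bash
python3 - <<'E'
from h import *
a=cv2.imread('pics/t7_raw.png');g=cv2.cvtColor(a,cv2.COLOR_BGR2GRAY)
m=(g<48).astype(np.uint8);m[:178]=0;m[198:]=0;m[:,:222]=0;m[:,238:]=0
c,_=cv2.findContours(m,0,1);c=max(c,key=cv2.contourArea);P=plane('top',c.reshape(-1,2),132)[:,:2].astype(np.float32);print(cv2.minAreaRect(P))
T=lambda u,v:(140+(u+.5)/5-.5,135+(v+.5)/5-.5)
print(circ(plane('top',[T(*p) for p in [(347,265),(567,265),(455,160),(380,192),(535,192),(372,335),(548,330)]],111)[:,:2]))
print(plane('top',[T(180,461)],196))
E
```

```text
((587.212890625, 81.46500396728516), (60.15792465209961, 15.187785148620605), 15.989346504211426)
(array([586.49746859,  82.30434783]), np.float64(79.92527217061031))
[[439.90668831 261.53055152 196.        ]]
```

>>> play_rows(
  series=[
    {"slide": [-0.01,-0.1,0],"turn": [0,0,-0.12]},
    {"slide": [-0.02,-0.2,0],"turn": [0,0,-0.24]},
    {"slide": [-0.03,-0.3,0],"turn": [0,0,-0.36]},
    {"slide": [-0.04,-0.4,0],"turn": [0,0,-0.48]},
    {"slide": [-0.05,-0.5,0],"turn": [0,0,-0.6]},
    {"slide": [-0.06,-0.6,0],"turn": [0,0,-0.72]},
    {"slide": [-0.065,-0.7,0],"turn": [0,0,-0.84]},
    {"slide": [-0.07,-0.8,0],"turn": [0,0,-0.96]},
    {"slide": [-0.07,-0.9,0],"turn": [0,0,-1]},
    {"slide": [-0.07,-0.95,0],"turn": [0,0,-1]},
    {"slide": [-0.07,-0.95,0],"turn": [0,0,-1]},
    {"slide": [-0.07,-0.95,0],"turn": [0,0,-1]},
  ],
)

```text
time: 38.2
ee_pos: [455.7, 213.9, 241.9]
ee_rot: [[0.226, 0.974, 0.0], [0.974, -0.226, -0.0], [-0.0, 0.0, -1.0]]
contact_force: [-0.1, 0.1, -0.4]
opening: 47.1
grip_force: 0.0
```

```bash
python3 - <<'E'
from h import *
go((440.5,263,225,190),(440.5,263,168,190))
E
```

```text
at [455.7 213.9 241.9] phi -13.1 j6 34.1 F [-0.1  0.1 -0.4] op 47.1 g 0.0 t 38.2
(440.5, 263, 225, 190) slide [0.111, -0.065, 0.042] turn [0.0, 0.0, -0.384]
(440.5, 263, 168, 190) slide [0.111, -0.065, 0.185] turn [0.0, 0.0, -0.384]
```

The lid radius of 79.9 mm at 111 mm height confirms it is seated and centred. Now caging the stub.

>>> play_rows(
  series=[
    {"slide": [0.05,-0.03,0],"turn": [0,0,-0.12]},
    {"slide": [0.11,-0.065,0],"turn": [0,0,-0.25]},
    {"slide": [0.11,-0.065,0],"turn": [0,0,-0.384]},
    {"slide": [0.11,-0.065,0],"turn": [0,0,-0.384]},
    {"slide": [0.11,-0.065,0],"turn": [0,0,-0.384]},
    {"slide": [0.11,-0.065,0.06],"turn": [0,0,-0.384]},
    {"slide": [0.11,-0.065,0.12],"turn": [0,0,-0.384]},
    {"slide": [0.11,-0.065,0.17],"turn": [0,0,-0.384]},
    {"slide": [0.11,-0.065,0.182],"turn": [0,0,-0.384]},
    {"slide": [0.11,-0.065,0.182],"turn": [0,0,-0.384]},
  ],
)

```text
time: 39.2
ee_pos: [441.0, 261.8, 169.0]
ee_rot: [[-0.169, 0.986, -0.001], [0.986, 0.169, -0.0], [-0.0, -0.001, -1.0]]
contact_force: [-0.5, -0.9, -0.4]
opening: 46.8
grip_force: 0.0
```

```bash
python3 - <<'E'
from h import *
H=np.array([477,57])
W=[]
for a in (98,92,85,78,71,64,57,50): W.append((*np.round(H+210*np.array([np.cos(np.radians(a)),np.sin(np.radians(a))]),1),168,a+90))
go(*W)
E
```

```text
at [441.  261.8 169. ] phi 9.7 j6 16.9 F [-0.5 -0.9 -0.4] op 46.8 g 0.0 t 39.2
(np.float64(447.8), np.float64(265.0), 168, 188) slide [0.005, 0.018, 0.002] turn [-0.001, 0.0, 0.029]
(np.float64(469.7), np.float64(266.9), 168, 182) slide [0.0, 0.073, 0.002] turn [-0.001, 0.0, 0.129]
(np.float64(495.3), np.float64(266.2), 168, 175) slide [-0.012, 0.136, 0.002] turn [-0.001, 0.0, 0.245]
(np.float64(520.7), np.float64(262.4), 168, 168) slide [-0.032, 0.197, 0.002] turn [-0.001, 0.0, 0.362]
(np.float64(545.4), np.float64(255.6), 168, 161) slide [-0.059, 0.255, 0.002] turn [-0.001, 0.0, 0.479]
(np.float64(569.1), np.float64(245.7), 168, 154) slide [-0.094, 0.309, 0.002] turn [-0.001, 0.0, 0.595]
(np.float64(591.4), np.float64(233.1), 168, 147) slide [-0.134, 0.359, 0.002] turn [-0.001, 0.0, 0.712]
(np.float64(612.0), np.float64(217.9), 168, 140) slide [-0.18, 0.403, 0.002] turn [-0.001, 0.001, 0.829]
```

>>> play_rows(
  series=[
    {"slide": [0,0,0],"turn": [0,0,0]},
    {"slide": [0,0,0],"turn": [0,0,0]},
    {"slide": [0,0,0],"turn": [0,0,0]},
    {"slide": [0.005,0.018,0],"turn": [0,0,0.029]},
    {"slide": [0,0.073,0],"turn": [0,0,0.129]},
    {"slide": [-0.012,0.136,0],"turn": [0,0,0.245]},
    {"slide": [-0.032,0.197,0],"turn": [0,0,0.362]},
    {"slide": [-0.059,0.255,0],"turn": [0,0,0.479]},
    {"slide": [-0.094,0.309,0],"turn": [0,0,0.595]},
    {"slide": [-0.134,0.359,0],"turn": [0,0,0.712]},
    {"slide": [-0.18,0.403,0],"turn": [0,0,0.829]},
    {"slide": [-0.18,0.403,0],"turn": [0,0,0.829]},
  ],
  fingers=0.7,
  squeeze=10,
)

```text
time: 40.4
ee_pos: [613.7, 217.3, 168.9]
ee_rot: [[0.645, 0.764, 0.0], [0.764, -0.645, -0.0], [-0.0, 0.0, -1.0]]
contact_force: [-0.9, -0.9, 0.1]
opening: 28.2
grip_force: 0.0
```

```bash
python3 - <<'E'
from h import *
H=np.array([477,57])
W=[]
for a in (44,37,30,24,19,15,13,11): W.append((*np.round(H+210*np.array([np.cos(np.radians(a)),np.sin(np.radians(a))]),1),168,a+90))
go(*W)
E
```

```text
at [613.7 217.3 168.9] phi -40.2 j6 56.5 F [-0.9 -0.9  0.1] op 28.2 g 0.0 t 40.4
(np.float64(628.1), np.float64(202.9), 168, 134) slide [-0.004, 0.051, 0.002] turn [0.0, -0.0, 0.097]
(np.float64(644.7), np.float64(183.4), 168, 127) slide [-0.015, 0.114, 0.002] turn [0.0, -0.0, 0.213]
(np.float64(658.9), np.float64(162.0), 168, 120) slide [-0.033, 0.176, 0.002] turn [0.0, -0.0, 0.33]
(np.float64(668.8), np.float64(142.4), 168, 114) slide [-0.054, 0.226, 0.002] turn [0.0, -0.0, 0.43]
(np.float64(675.6), np.float64(125.4), 168, 109) slide [-0.076, 0.267, 0.002] turn [0.0, -0.0, 0.513]
(np.float64(679.8), np.float64(111.4), 168, 105) slide [-0.096, 0.297, 0.002] turn [0.0, -0.0, 0.58]
(np.float64(681.6), np.float64(104.2), 168, 103) slide [-0.106, 0.312, 0.002] turn [0.0, -0.0, 0.613]
(np.float64(683.1), np.float64(97.1), 168, 101) slide [-0.118, 0.327, 0.002] turn [0.0, -0.0, 0.647]
```

>>> play_rows(
  series=[
    {"slide": [-0.004,0.051,0],"turn": [0,0,0.097]},
    {"slide": [-0.015,0.114,0],"turn": [0,0,0.213]},
    {"slide": [-0.033,0.176,0],"turn": [0,0,0.33]},
    {"slide": [-0.054,0.226,0],"turn": [0,0,0.43]},
    {"slide": [-0.076,0.267,0],"turn": [0,0,0.513]},
    {"slide": [-0.096,0.297,0],"turn": [0,0,0.58]},
    {"slide": [-0.106,0.312,0],"turn": [0,0,0.613]},
    {"slide": [-0.106,0.312,0],"turn": [0,0,0.613]},
    {"slide": [-0.106,0.312,0],"turn": [0,0,0.613]},
  ],
)

```text
time: 41.3
ee_pos: [680.4, 107.4, 169.2]
ee_rot: [[0.972, 0.234, 0.0], [0.234, -0.972, 0.0], [0.0, -0.0, -1.0]]
contact_force: [0.4, 0.3, -0.5]
opening: 28.2
grip_force: 0.0
```

>>> play_rows(
  series=[
    {"slide": [0,0.008,0],"turn": [0,0,0]},
    {"slide": [0,0.015,0],"turn": [0,0,0]},
    {"slide": [0,0.015,0],"turn": [0,0,0]},
  ],
)

```text
time: 41.6
ee_pos: [681.2, 104.4, 169.1]
ee_rot: [[0.972, 0.235, -0.001], [0.235, -0.972, 0.005], [-0.0, -0.005, -1.0]]
contact_force: [-5.2, 17.5, 1.9]
opening: 28.7
grip_force: 9.2
```

18 N at the closed stop. Back to the cage centre, rise clear and check.

>>> play_rows(
  series=[
    {"slide": [0,0,0],"turn": [0,0,0]},
    {"slide": [0,-0.002,0],"turn": [0,0,0]},
    {"slide": [0,-0.002,0],"turn": [0,0,0]},
    {"slide": [0,-0.002,-0.05],"turn": [0,0,0]},
    {"slide": [0,-0.002,-0.15],"turn": [0,0,0]},
    {"slide": [0,0.1,-0.2],"turn": [0,0,0]},
    {"slide": [-0.05,0.2,-0.2],"turn": [0,0,0]},
    {"slide": [-0.1,0.32,-0.2],"turn": [0,0,0]},
    {"slide": [-0.15,0.44,-0.2],"turn": [0,0,0]},
    {"slide": [-0.2,0.56,-0.2],"turn": [0,0,0]},
    {"slide": [-0.2,0.6,-0.2],"turn": [0,0,0]},
    {"slide": [-0.2,0.6,-0.2],"turn": [0,0,0]},
  ],
)

```text
time: 42.8
ee_pos: [659.6, -153.6, 248.9]
ee_rot: [[0.973, 0.229, -0.0], [0.229, -0.973, -0.0], [-0.0, 0.0, -1.0]]
contact_force: [-0.0, 0.8, -0.4]
opening: 28.2
grip_force: 0.0
```

```bash
python3 - <<'E'
from h import *
go()
a=snap('top','t8');cv2.imwrite('pics/t8c.png',cv2.resize(a[135:250,140:300],None,fx=5,fy=5,interpolation=cv2.INTER_CUBIC))
E
```

```text
at [ 659.6 -153.6  248.9] phi -76.8 j6 60.6 F [-0.   0.8 -0.4] op 28.2 g 0.0 t 42.8
```

View pics/t8c.png

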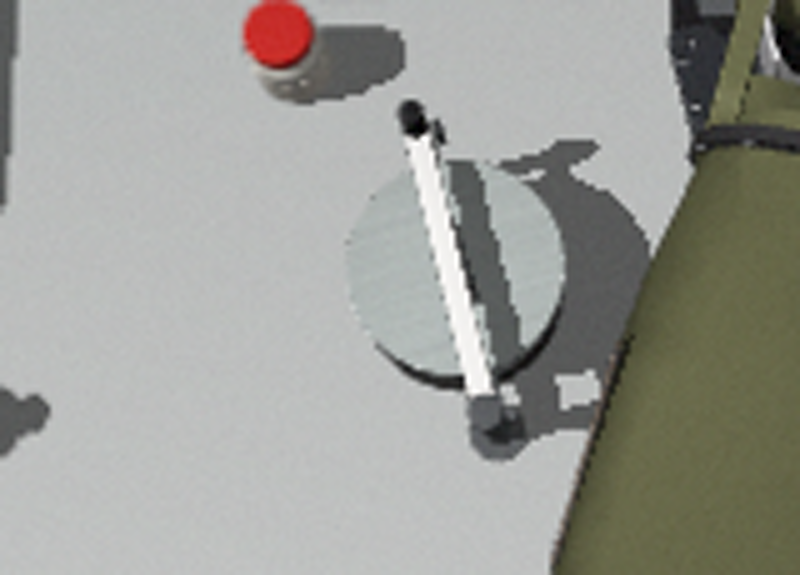

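The bar lies straight over the seated lid, its stub at (412,117) against the catch lug at (437,130). The robot is clear of everything.

```bash
python3 -c "
from plant import robot
print(robot.finish_job())"
```

```text
the job is handed in; nothing more can be done
None
```

The job is handed in: all four jars stand in the pot, the lid is seated and level, and the bar is home against its closed stop; the hand-in call returned no verdict.

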